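Fetch the gauge case from behind the hubs

TASK

On the inspection bench the blue gauge case lies in the rack behind two of the steel hubs. Move those two hubs upright into the grey side tray, then lay the blue case flat inside the white outline on the green mat, and then stand each of the two hubs upright back on the very spot it came from. Leave the other two hubs and the orange case where they are.

Things in the scene. Friction and masses are not known exactly. Their poses are not given: they have to be found in the camera images.
- case_blue: closed blue gauge case, a flat box 44 (own x) x 140 (own y) x 26 mm high, about 0.25 kg, lying flat in the back row of the rack. Origin: centre of its underside; z up. It is gripped across its 44 mm width at the middle of its length.
- case_orange: the same case in orange, lying in the other half of the rack's back row; it stays there. Same axes and origin.
- rack: fixed grey plate 170 (own x) x 340 (own y) x 6 mm, origin at its underside's centre. On top, at x = -35, y = -114, -38, 38, 114 mm: four white 74 mm spots, one hub centred on each. Behind, centred at x = 24, y = -76 and 76 mm: the two cases, lengthwise along own y, each 2 mm behind its two hubs. A rail, top 36 mm above the table, is 33 mm behind the cases; 18 mm high strips at the ends.
- tray: fixed grey plastic side tray, 200 (own x) x 120 (own y) mm outside, walls 5 mm thick and 14 mm high, floor 5 mm thick, empty; room for two hubs one behind the other along own x. Origin: centre of its underside.
- mat: fixed flat green mat with black edge, 200 (own x) x 120 (own y) x 5 mm thick, with a thin white outline, 171 x 75 mm, at its middle, the long way along own x, where a case belongs. Origin: centre of its underside; it and the tray are on opposite sides of the rack, either way round.
- hub_red: steel gear hub with a red ring around and on top of its collar: toothed flange 67 mm across and 22 mm high at the foot, above it a plain round collar 44 mm across up to 66 mm height (the place to grip); about 0.45 kg (within 20 %). Origin: centre of its underside, z up. It starts upright on one of the rack's four spots; which one varies.
- hub_yellow: steel gear hub with a yellow ring around and on top of its collar: toothed flange 67 mm across and 22 mm high at the foot, above it a plain round collar 44 mm across up to 66 mm height (the place to grip); about 0.45 kg (within 20 %). Origin: centre of its underside, z up. It starts upright on one of the rack's four spots; which one varies.
- hub_green: steel gear hub with a green ring around and on top of its collar: toothed flange 67 mm across and 22 mm high at the foot, above it a plain round collar 44 mm across up to 66 mm height (the place to grip); about 0.45 kg (within 20 %). Origin: centre of its underside, z up. It starts upright on one of the rack's four spots; which one varies.
- hub_white: steel gear hub with a white ring around and on top of its collar: toothed flange 67 mm across and 22 mm high at the foot, above it a plain round collar 44 mm across up to 66 mm height (the place to grip); about 0.45 kg (within 20 %). Origin: centre of its underside, z up. It starts upright on one of the rack's four spots; which one varies.
Mind the look-alikes: they are no part of the job. What is meant by the case_orange is not yellow, and is the smaller of those in its own colour.

How it is judged:
By the outcome, as a careful person would: the job done as asked, in the order asked, and still so for the second after the job is handed in, with the robot touching nothing.
It also fails if it takes over 118 s, if anything falls off the work surface, if the arm or the gripper's body presses on something with over 40 N, if the wrist force passes 120 N, or if a joint passes its speed limit or range.

ROBOT

A 7-joint arm with a two-finger parallel gripper is mounted at the origin on the work surface. World frame = base frame: x ahead of the robot, y to its left, z up, the work surface at z = 0. Lengths are in m, angles in rad, forces in N, time in s.
With the tool pointing down it reaches from about 0.425 to 0.825 m from the base axis. Payload 3.6 kg.
Tool frame: the origin (TCP) lies at the very end of the fingers, on their centre line; the grasp point (between the pads) lies 19 mm behind it; x points along the fingers, y is the direction in which the jaws open and shut, and the axes are right-handed (so a half turn about x gives the same grasp; the last joint's range is limited). The gripper opens to 93 mm and grips with 3 to 60 N. Pads are 15 mm wide; open, the fingers measure 128 mm over their backs; the gripper's body (75 mm by 188 mm) begins 65 mm behind the grasp point.
Start: joints at [1.075, 0.615, -0.013, 1.423, 0.008, 1.103, -0.04], TCP at [0.294, -0.58, 0.219] pointing down, gripper open.
Joint ranges: [-3.12, 3.12], [-0.3, 2.06], [-1.34, 1.32], [0.26, 2.42], [-1.36, 4.5], [0.01, 1.98], [-2.84, 2.84]. Speed limits (rad/s): [2.79, 2.79, 3.14, 3.14, 3.14, 3.14, 3.14].

INTERFACE

Orientations are given as a unit quaternion [x, y, z, w].
In Python, from workcell import robot, vision gives the robot as it stands. The module is installed in compiled form; this text tells all that it offers.
- The arm moves only by the shell command python3 -m pendant 'ROWS' [FORCE]. ROWS is JSON, a list of rows, each an object with "jaw": the opening, from 0 (shut) to 1 (fully open); "travel": the shift along the tool's x, y, z in cm, a list of three; "dr": the turn, a rotation vector about the tool's x, y, z in rad, a list of three. A call has 1 to 8 rows; each row shifts and turns the commanded pose from where the row before left it, along the tool's axes as they then stand; what a row does not reach is not made up. A row lasts 1/8 s, in which the tool goes at most 62.5 mm and 10.7 degrees, less where a joint would pass 70% of its speed; a pose out of reach is approached as far as the arm can. A call is refused whole if a number of a shift passes 6.25 or a number of a turn 0.188, either way. A call with a gripper value outside its range is refused whole. The fingers move at their own pace and stop on an object; FORCE is the grip in N (left out, the last holds). Time passes only in rows, so rows that do not move let the fingers close. It gives the time, the measured TCP pose, the force and the opening at its end, in the units of the state.
- robot.get_obs(): the state, without advancing time (a new reading comes with each control period).
- vision.grab_frame(name): name is "scene" or "top" or "wrist"; returns a dict with "pixels" (480x640x3 uint8, blue, green, red), "range_z" (480x640 float32, m along the optical axis (not along the pixel's ray), 0 where there is no reading), "vfov" (degrees; the focal length in pixels is half the picture's height over the tangent of half this angle, whatever the lens; pixels are square), "cx", "cy" (the principal point, pixels), "dist_coeffs" ([k1, k2, p1, p2, k3] as OpenCV has them; the pictures are not rectified), "R" (3x3) and "t" (3): a world point X has camera coordinates R X + t; the wrist camera has in their place "mount" (4x4, takes a point from camera to tool coordinates, whose origin is the TCP and whose axes are the tool frame's). Camera axes: x right, y down, z forward; pixel columns grow to the right and rows downward; lengths in m; the calibration is good to about 2 mm. A picture is of the moment at which its call begins: read the wrist's pose just before it.
- robot.close_job(): hands the job in, once; it reports no verdict.
The state is a dict: "time": time; "joint_pos": joint angles; "dq": joint speeds; "joint_torque": joint torques, N m; "position": TCP position; "orientation": TCP orientation; "contact_force": force on the tool from outside, world axes, zero at the start; "torque": the same for the moment, N m; "width": opening from 0.0 (shut) to 1.0 (fully open).
Only numpy, scipy, OpenCV 4.12 (cv2) and the standard library are available. Lean on these libraries where they do the work, as an engineer would, in place of code of your own. Each camera call takes 0.05 s, during which the arm holds its last target.

## Working session

There is one attempt and no reset: what is moved stays moved. The work goes in short steps, Python scripts to look and compute and a shell command to move; the robot and the scene stay as the last step left them, time stands still between calls to the robot, and variables do not carry over. Pictures are saved under pics/ and viewed, and the job is handed in when it is done.

```bash
mkdir -p pics; cat > h.py <<'E'
import numpy as np,cv2
from workcell import robot,vision
from scipy.spatial.transform import Rotation as Rn
def K(f):
    fl=240/np.tan(np.radians(f["vfov"])/2)
    return np.array([[fl,0,f["cx"]],[0,fl,f["cy"]],[0,0,1]])
def pose():
    o=robot.get_obs(); T=np.eye(4);T[:3,:3]=Rn.from_quat(o["orientation"]).as_matrix();T[:3,3]=o["position"];return T
def save(f,n):
    import pickle; pickle.dump(f,open(f'pics/{n}.pkl','wb')); cv2.imwrite(f'pics/{n}.png',f["pixels"])
def load(n):
    import pickle; return pickle.load(open(f'pics/{n}.pkl','rb'))
def w2c(f):
    T=np.eye(4)
    if "R" in f: T[:3,:3]=f["R"];T[:3,3]=f["t"]; return T
    return np.linalg.inv(f["T"]@np.array(f["mount"]))
def ray(f,uv):
    n=cv2.undistortPoints(np.array(uv,float).reshape(-1,1,2),K(f),np.array(f["dist_coeffs"],float)).reshape(-1,2)
    return np.c_[n,np.ones(len(n))]
def atz(f,uv,z):
    C=np.linalg.inv(w2c(f)); d=ray(f,uv)@C[:3,:3].T; o=C[:3,3]
    return o+d*((z-o[2])/d[:,2])[:,None]
def atd(f,uv):
    C=np.linalg.inv(w2c(f)); uv=np.array(uv); z=np.array([f["range_z"][int(round(v)),int(round(u))] for u,v in uv])
    return (ray(f,uv)*z[:,None])@C[:3,:3].T+C[:3,3]
def proj(f,X):
    T=w2c(f); return cv2.projectPoints(np.array(X,float).reshape(-1,1,3),cv2.Rodrigues(T[:3,:3])[0],T[:3,3],K(f),np.array(f["dist_coeffs"],float))[0].reshape(-1,2)
E
python3 - <<'E'
from h import *
o=robot.get_obs();print(o)
for n in("scene","top","wrist"):
    T=pose();f=vision.grab_frame(n);f["T"]=T;save(f,n+"0")
    print(n,f["vfov"],f["cx"],f["cy"],f["dist_coeffs"],f.get("R"),f.get("t"),f.get("mount"))
E
```

```text
{'time': 0.0, 'joint_pos': array([ 1.07549819,  0.61594292, -0.01259474,  1.42486119,  0.00810488,
        1.10339982, -0.04040548]), 'dq': array([-0.00011927, -0.00037277,  0.00085587, -0.00095601,  0.00086469,
        0.0007073 , -0.00037405]), 'joint_torque': array([-4.02916939e-04, -4.58940697e+01,  2.08934122e-01, -1.65748268e+01,
       -6.11151871e-02,  2.04038469e-02,  2.42250890e-04]), 'position': array([ 0.29332374, -0.57917948,  0.21747835]), 'orientation': array([-0.68753737, -0.1651231 ,  0.68799466, -0.16337095]), 'contact_force': array([-0.3018456 ,  0.3213656 , -0.20832694]), 'torque': array([ 0.00240466, -0.0061184 , -0.01422046]), 'width': 0.9977564020506267}
scene 49.89591343351968 318.5301849885509 236.78751156843552 [-0.10383312  0.          0.          0.          0.        ] [[ 0.3230495   0.94635248  0.00748331]
 [ 0.80983622 -0.27233909 -0.51961208]
 [-0.48969818  0.17392067 -0.85436953]] [-0.13585001 -0.3413234   1.31956075] None
top 46.56270641012629 319.8043683326472 243.1344630162048 [-0.08050828  0.          0.          0.          0.        ] [[-0.01728156 -0.99947786 -0.02730133]
 [-0.99523435  0.0198162  -0.09547725]
 [ 0.09596841  0.02552123 -0.99505715]] [0.01908207 0.45776185 0.97332432] None
wrist 68.47350980926264 326.78574912495213 238.92085327497404 [-0.03290004  0.          0.          0.          0.        ] None None [[-3.00164570e-04 -2.38429588e-01  9.71159740e-01 -1.66196801e-01]
 [ 9.99998205e-01 -1.88859597e-03 -1.54591589e-04 -8.05600439e-05]
 [ 1.87098758e-03  9.71157950e-01  2.38429727e-01 -6.56760945e-02]
 [ 0.00000000e+00  0.00000000e+00  0.00000000e+00  1.00000000e+00]]
```

View pics/top0.png

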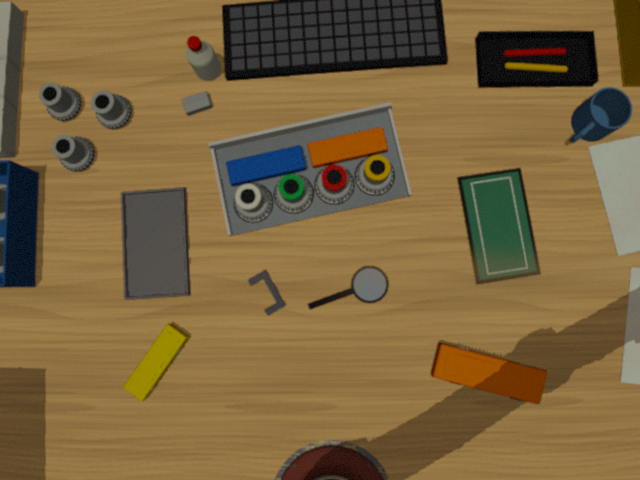

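View pics/scene0.png

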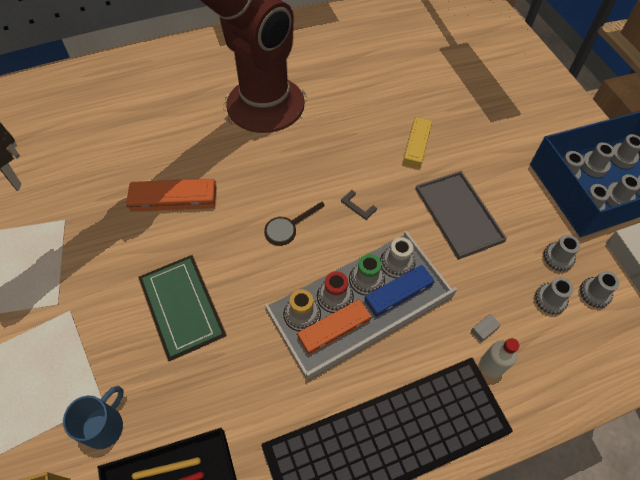

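View pics/wrist0.png

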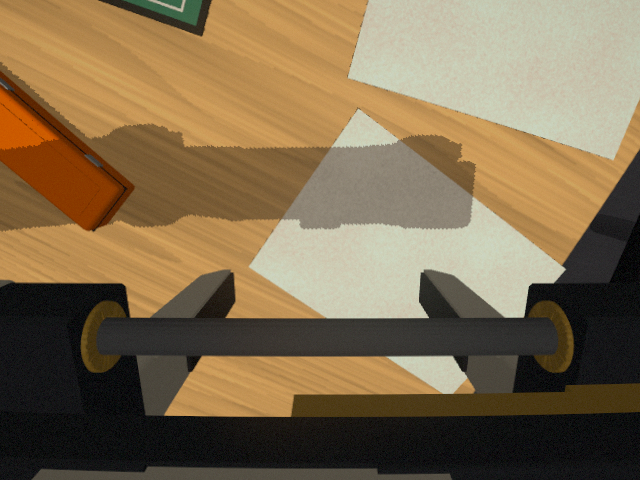

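```bash
python3 - <<'E'
from h import *
a=load("top0")["pixels"]
cv2.imwrite("pics/c1.png",cv2.resize(a[95:245,200:420],None,fx=3.6,fy=3.6,interpolation=2))
l=cv2.resize(a[175:310,110:205],None,fx=4,fy=4,interpolation=2);r=cv2.resize(a[160:295,450:545],None,fx=4,fy=4,interpolation=2)
cv2.imwrite("pics/c2.png",np.hstack([l,r]))
s=load("scene0")["pixels"]
cv2.imwrite("pics/c3.png",cv2.resize(s[225:385,255:465],None,fx=3.6,fy=3.6,interpolation=2))
E
```

```text
(no output)
```

View pics/c1.png

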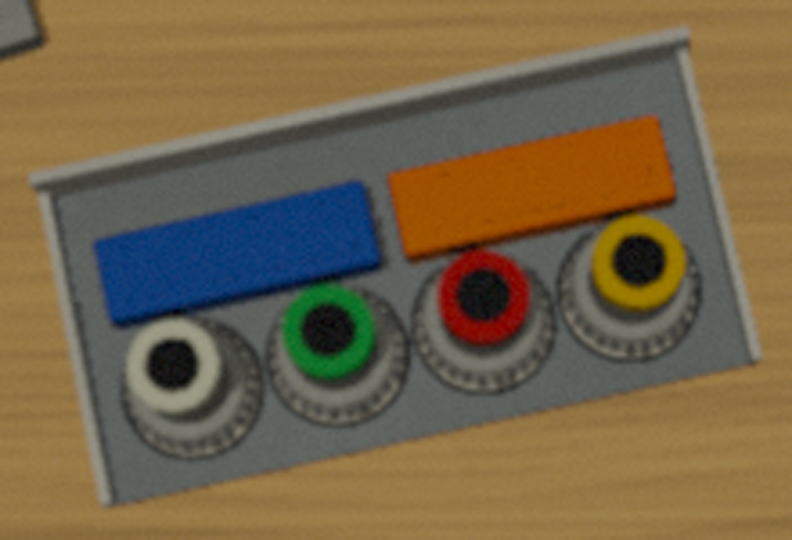

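View pics/c2.png

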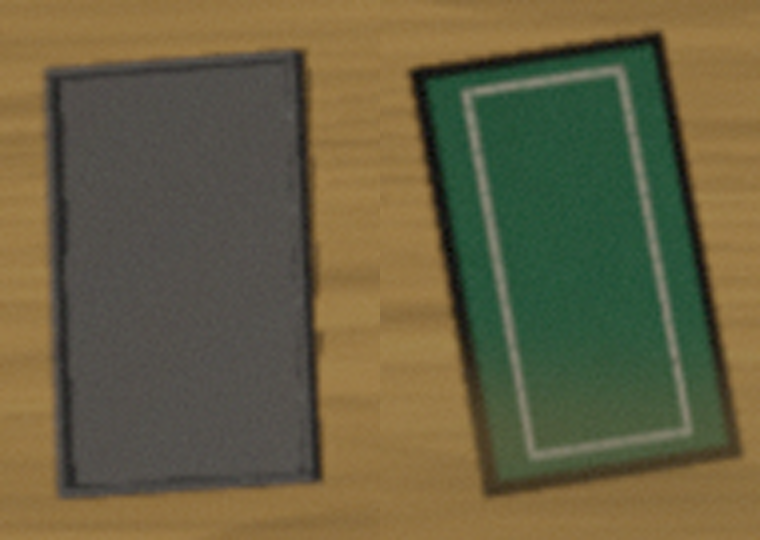

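View pics/c3.png

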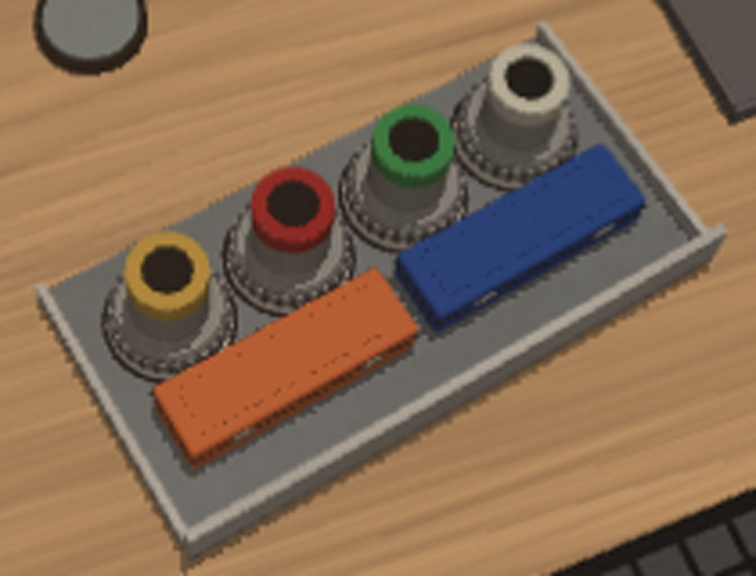

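```bash
cat > m.py <<'E'
from h import *
f=load("top0");g=load("scene0")
c=lambda p,o,s:(np.array(p,float)+.5)/s-.5+np.array(o)
def show(n,P): print(n,np.round(P*1000,1).tolist())
H=[(172,366),(328,330),(484,297),(639,262)]
a=atz(f,c(H,(200,95),3.6),.072); show("hubs top",a)
H2=[(529,79),(413,144),(294,208),(168,273)]
b=atz(g,c(H2,(255,225),3.6),.072); show("hubs scene",b)
for P in(a,b): d=P[0]-P[3];print("yaw",np.degrees(np.arctan2(-d[0],d[1])),np.linalg.norm(d)*1000/3)
B=[(95,241),(362,182),(382,266),(115,325)]
P=atz(f,c(B,(200,95),3.6),.032);show("blue top",P);show("ctr",P.mean(0)[None]);d=P[0]-P[1];print("yaw",np.degrees(np.arctan2(-d[0],d[1])))
B=[(398,256),(604,145),(646,198),(440,317)]
P=atz(g,c(B,(255,225),3.6),.032);show("blue scene",P);show("ctr",P.mean(0)[None])
T=[(46,70),(302,52),(320,482),(62,496)]
P=atz(f,c(T,(110,175),4),.014);show("tray",P);show("ctr",P.mean(0)[None])
d=P[0]-P[3]+P[1]-P[2];print("yaw x",np.degrees(np.arctan2(d[1],d[0])))
M=[(466-380,92),(623-380,70),(688-380,433),(533-380,456)]
P=atz(f,c(M,(450,160),4),.005);show("outline",P);show("ctr",P.mean(0)[None])
d=P[0]-P[3]+P[1]-P[2];print("yaw x",np.degrees(np.arctan2(d[1],d[0])))
E
python3 m.py
```

```text
hubs top [[536.5, 132.3, 72.0], [552.2, 57.5, 72.0], [566.4, -17.2, 72.0], [581.8, -91.4, 72.0]]
hubs scene [[536.5, 133.6, 72.0], [553.7, 57.9, 72.0], [569.1, -15.7, 72.0], [583.5, -90.0, 72.0]]
yaw 11.44556121220013 76.07821526980108
yaw 11.857365091303004 76.14955738935505
blue top [[608.6, 177.3, 32.0], [635.2, 42.6, 32.0], [592.0, 33.2, 32.0], [565.4, 167.2, 32.0]]
ctr [[600.3, 105.1, 32.0]]
yaw 11.202949875229248
blue scene [[596.5, 36.1, 32.0], [570.2, 171.6, 32.0], [608.3, 179.8, 32.0], [637.0, 44.3, 32.0]]
ctr [[603.0, 107.9, 32.0]]
tray [[561.2, 377.7, 14.0], [566.3, 256.8, 14.0], [369.3, 247.3, 14.0], [364.5, 366.8, 14.0]]
ctr [[465.3, 312.1, 14.0]]
yaw x 2.9603668050881637
outline [[565.6, -268.5, 5.0], [574.7, -341.6, 5.0], [407.2, -362.7, 5.0], [398.4, -291.5, 5.0]]
ctr [[486.5, -316.1, 5.0]]
yaw x 7.500436284183346
```

```bash
cat > d.py <<'E'
import sys
from h import *
# target x y z(mm) yaw(deg of tool y)
x,y,z,yaw=map(float,sys.argv[1:5])
T=pose();t=np.radians(yaw)
X=np.array([0,0,-1.]);Y=np.array([np.cos(t),np.sin(t),0]);Z=np.cross(X,Y)
G=np.c_[X,Y,Z]
d=T[:3,:3].T@(np.array([x,y,z])/1000-T[:3,3])
r=Rn.from_matrix(T[:3,:3].T@G).as_rotvec()
o=robot.get_obs()
print("t",round(o["time"],2),"pos",np.round(T[:3,3]*1000,1),"yaw",round(np.degrees(np.arctan2(T[1,1],T[0,1])),2),"w",round(o["width"],3),"F",np.round(o["contact_force"],1))
print("travel cm",np.round(d*100,2),"dr",np.round(r,3),"j",np.round(o["joint_pos"],2))
E
python3 d.py 537 133 200 11.6; python3 -c "
from h import *
f=load('top0');import numpy as np
" 
```

```text
t 0.15 pos [ 293.4 -579.3  217.8] yaw -63.14 w 1.0 F [ 0.1  0.1 -0.4]
travel cm [  1.88 -52.54 -53.92] dr [-1.304e+00 -1.000e-03  2.000e-03] j [ 1.08  0.62 -0.01  1.42  0.01  1.1  -0.04]
```

```bash
python3 -m pendant '[{"jaw":1,"travel":[0,-2,-2],"dr":[0,0,0]},{"jaw":1,"travel":[0,-3.4,-3.5],"dr":[0,0,0]},{"jaw":1,"travel":[0,-3.4,-3.5],"dr":[0,0,0]},{"jaw":1,"travel":[0,-3.4,-3.5],"dr":[0,0,0]},{"jaw":1,"travel":[0,-3.4,-3.5],"dr":[0,0,0]},{"jaw":1,"travel":[0,-3.4,-3.5],"dr":[0,0,0]},{"jaw":1,"travel":[0,-3.4,-3.5],"dr":[0,0,0]},{"jaw":1,"travel":[0,-3.4,-3.5],"dr":[0,0,0]}]' 40
python3 -m pendant '[{"jaw":1,"travel":[0,-3.4,-3.5],"dr":[0,0,0]},{"jaw":1,"travel":[0,-3.4,-3.5],"dr":[0,0,0]},{"jaw":1,"travel":[0,-3.4,-3.5],"dr":[0,0,0]},{"jaw":1,"travel":[0,-3.4,-3.5],"dr":[0,0,0]},{"jaw":1,"travel":[0,-3.4,-3.5],"dr":[0,0,0]},{"jaw":1,"travel":[0,-3.4,-3.5],"dr":[0,0,0]},{"jaw":1,"travel":[0,-3.4,-3.5],"dr":[0,0,0]},{"jaw":1,"travel":[0,0,0],"dr":[0,0,0]}]'
python3 -m pendant '[{"jaw":1,"travel":[0,0,0],"dr":[-0.163,0,0]},{"jaw":1,"travel":[0,0,0],"dr":[-0.163,0,0]},{"jaw":1,"travel":[0,0,0],"dr":[-0.163,0,0]},{"jaw":1,"travel":[0,0,0],"dr":[-0.163,0,0]},{"jaw":1,"travel":[0,0,0],"dr":[-0.163,0,0]},{"jaw":1,"travel":[0,0,0],"dr":[-0.163,0,0]},{"jaw":1,"travel":[0,0,0],"dr":[-0.163,0,0]},{"jaw":1,"travel":[0,0,0],"dr":[-0.163,0,0]}]'
python3 d.py 537 133 200 11.6
```

```text
time: 1.15
position: [0.4138, -0.2283, 0.2186]
orientation: [0.688, 0.164, -0.688, 0.164]
contact_force: [1.2, -0.7, 0.1]
width: 1.002
time: 2.15
position: [0.5247, 0.0985, 0.2183]
orientation: [0.687, 0.168, -0.687, 0.166]
contact_force: [-1.6, -0.5, -0.7]
width: 0.999
time: 3.15
position: [0.5242, 0.0914, 0.2184]
orientation: [0.446, 0.549, -0.447, 0.549]
contact_force: [-0.2, -0.2, -0.9]
width: 1.0
t 3.15 pos [524.2  91.4 218.4] yaw 11.78 w 1.0 F [-0.2 -0.2 -0.9]
travel cm [ 1.83  2.11 -3.81] dr [0.003 0.001 0.001] j [ 0.12  0.47 -0.49  1.75  0.26  0.98 -0.27]
```

```bash
python3 - <<'E'
from h import *
T=pose();f=vision.grab_frame("wrist");f["T"]=T;save(f,"w1")
E
```

```text
(no output)
```

View pics/w1.png

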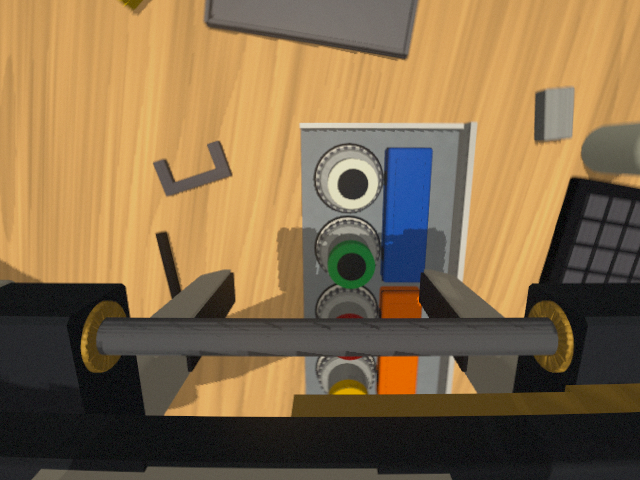

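```bash
python3 - <<'E'
from h import *
f=load("w1")
a=f["pixels"];cv2.imwrite("pics/c4.png",cv2.resize(a[120:300,290:480],None,fx=3.3,fy=3.3,interpolation=2))
print(np.round(atz(f,[(352,183),(351,265)],.072)*1000,1))
P=atz(f,[(386,149),(431,149),(430,283),(383,281)],.032);print(np.round(P*1000,1),P.mean(0))
E
```

```text
[[537.6 134.5  72. ]
 [553.3  60.5  72. ]]
[[566.1 170.5  32. ]
 [609.  179.5  32. ]
 [645.4  45.8  32. ]
 [595.8  37.8  32. ]] [0.60408356 0.10839654 0.032     ]
```

View pics/c4.png

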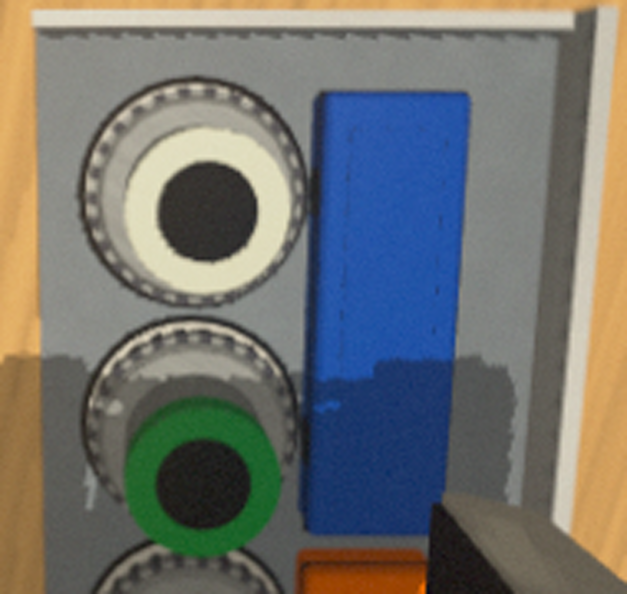

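```bash
python3 -m pendant '[{"jaw":1,"travel":[1.8,1.1,-2],"dr":[0.003,0,0]},{"jaw":1,"travel":[3,1.05,-1.85],"dr":[0,0,0]},{"jaw":1,"travel":[3,0,0],"dr":[0,0,0]},{"jaw":1,"travel":[3,0,0],"dr":[0,0,0]},{"jaw":1,"travel":[3,0,0],"dr":[0,0,0]},{"jaw":1,"travel":[0,0,0],"dr":[0,0,0]},{"jaw":1,"travel":[0,0,0],"dr":[0,0,0]}]'; python3 d.py 537 133.5 39 11.6
```

```text
time: 4.08
position: [0.5386, 0.1349, 0.0816]
orientation: [0.449, 0.547, -0.448, 0.547]
contact_force: [-0.1, 0.3, -0.9]
width: 1.0
t 4.08 pos [538.6 134.9  81.6] yaw 11.32 w 1.0 F [-0.1  0.3 -0.9]
travel cm [ 4.26 -0.19  0.11] dr [-0.005  0.    -0.002] j [-0.03  0.67 -0.4   1.84  0.39  0.7  -0.45]
```

```bash
python3 -m pendant '[{"jaw":1,"travel":[1.2,-0.19,0.1],"dr":[-0.005,0,0]},{"jaw":1,"travel":[1.5,0,0],"dr":[0,0,0]},{"jaw":1,"travel":[1.5,0,0],"dr":[0,0,0]},{"jaw":1,"travel":[0,0,0],"dr":[0,0,0]},{"jaw":1,"travel":[0,0,0],"dr":[0,0,0]}]'; python3 d.py 537 133.5 39 11.6
```

```text
time: 4.7
position: [0.5364, 0.134, 0.0386]
orientation: [0.447, 0.548, -0.446, 0.548]
contact_force: [0.7, 0.3, 0.2]
width: 1.001
t 4.7 pos [536.4 134.   38.6] yaw 11.7 w 1.001 F [0.7 0.3 0.2]
travel cm [-0.04  0.05  0.06] dr [ 0.002 -0.    -0.   ] j [-0.05  0.73 -0.36  1.88  0.43  0.61 -0.48]
```

```bash
python3 -m pendant '[{"jaw":0.6,"travel":[0,0,0],"dr":[0,0,0]},{"jaw":0.5,"travel":[0,0,0],"dr":[0,0,0]},{"jaw":0.4,"travel":[0,0,0],"dr":[0,0,0]},{"jaw":0.2,"travel":[0,0,0],"dr":[0,0,0]},{"jaw":0.2,"travel":[0,0,0],"dr":[0,0,0]},{"jaw":0.2,"travel":[0,0,0],"dr":[0,0,0]},{"jaw":0.2,"travel":[0,0,0],"dr":[0,0,0]}]' 40; python3 d.py 537 133.5 39 11.6
```

```text
time: 5.58
position: [0.5373, 0.1341, 0.0389]
orientation: [0.447, 0.548, -0.446, 0.549]
contact_force: [2.2, 0.5, -0.8]
width: 0.462
t 5.58 pos [537.3 134.1  38.9] yaw 11.69 w 0.462 F [ 2.2  0.5 -0.8]
travel cm [-0.01 -0.04  0.05] dr [ 0.002 -0.    -0.002] j [-0.05  0.73 -0.36  1.87  0.43  0.61 -0.48]
```

```bash
python3 -m pendant '[{"jaw":0.2,"travel":[-1,0,0],"dr":[0,0,0]},{"jaw":0.2,"travel":[-2,0,0],"dr":[0,0,0]},{"jaw":0.2,"travel":[-3,0,0],"dr":[0,0,0]},{"jaw":0.2,"travel":[-3,0,0],"dr":[0,0,0]},{"jaw":0.2,"travel":[0,0,0],"dr":[0,0,0]}]'; python3 d.py 511 314.5 60 11.6
```

```text
time: 6.2
position: [0.5368, 0.1341, 0.1304]
orientation: [0.447, 0.548, -0.446, 0.549]
contact_force: [0.3, -0.3, -4.0]
width: 0.463
t 6.2 pos [536.8 134.1 130.4] yaw 11.69 w 0.463 F [ 0.3 -0.3 -4. ]
travel cm [  7.05   1.1  -18.19] dr [ 0.002 -0.    -0.003] j [ 0.    0.6  -0.44  1.81  0.35  0.81 -0.41]
```

```bash
python3 -m pendant '[{"jaw":0.2,"travel":[0,0.1,-2],"dr":[0,0,0]},{"jaw":0.2,"travel":[0,0.2,-3.2],"dr":[0,0,0]},{"jaw":0.2,"travel":[0,0.2,-3.3],"dr":[0,0,0]},{"jaw":0.2,"travel":[0,0.2,-3.3],"dr":[0,0,0]},{"jaw":0.2,"travel":[0.5,0.2,-3.2],"dr":[0,0,0]},{"jaw":0.2,"travel":[2,0.2,-2.2],"dr":[0,0,0]},{"jaw":0.2,"travel":[2.5,0,-1],"dr":[0,0,0]},{"jaw":0.2,"travel":[0.5,0,0],"dr":[0,0,0]}]'; python3 -m pendant '[{"jaw":0.2,"travel":[0,0,0],"dr":[0,0,0]},{"jaw":0.2,"travel":[0,0,0],"dr":[0,0,0]}]'; python3 d.py 511 314.5 39 11.6
```

```text
time: 7.2
position: [0.5069, 0.3133, 0.0702]
orientation: [0.443, 0.55, -0.449, 0.548]
contact_force: [-0.6, -1.1, -3.7]
width: 0.462
time: 7.45
position: [0.511, 0.3135, 0.0743]
orientation: [0.447, 0.548, -0.447, 0.548]
contact_force: [0.7, -0.5, -3.3]
width: 0.461
t 7.45 pos [511.  313.5  74.3] yaw 11.61 w 0.461 F [ 0.7 -0.5 -3.3]
travel cm [ 3.53  0.02 -0.1 ] dr [ 0.     0.    -0.001] j [-0.35  0.73 -0.39  1.72  0.38  0.76 -0.72]
```

```bash
python3 -m pendant '[{"jaw":0.2,"travel":[1.3,0,-0.1],"dr":[0,0,0]},{"jaw":0.2,"travel":[1.3,0,0],"dr":[0,0,0]},{"jaw":0.2,"travel":[0.7,0,0],"dr":[0,0,0]},{"jaw":0.2,"travel":[0.2,0,0],"dr":[0,0,0]},{"jaw":0.2,"travel":[0.1,0,0],"dr":[0,0,0]},{"jaw":0.2,"travel":[0,0,0],"dr":[0,0,0]},{"jaw":0.2,"travel":[0,0,0],"dr":[0,0,0]}]'; python3 d.py 511 314.5 38 11.6
```

```text
time: 8.32
position: [0.5105, 0.3157, 0.038]
orientation: [0.447, 0.548, -0.446, 0.548]
contact_force: [-0.9, 0.5, -3.1]
width: 0.458
t 8.32 pos [510.5 315.7  38. ] yaw 11.69 w 0.458 F [-0.9  0.5 -3.1]
travel cm [0.   0.03 0.12] dr [ 0.002 -0.001 -0.001] j [-0.37  0.78 -0.36  1.74  0.41  0.69 -0.75]
```

```bash
python3 -m pendant '[{"jaw":0.2,"travel":[0.1,0,0],"dr":[0,0,0]},{"jaw":0.2,"travel":[0,0,0],"dr":[0,0,0]},{"jaw":0.2,"travel":[0,0,0],"dr":[0,0,0]}]'; python3 d.py 511 314.5 38 11.6
```

```text
time: 8.7
position: [0.5105, 0.3157, 0.0379]
orientation: [0.447, 0.548, -0.446, 0.548]
contact_force: [-1.7, -1.2, 5.6]
width: 0.462
t 8.7 pos [510.5 315.7  37.9] yaw 11.69 w 0.462 F [-1.7 -1.2  5.6]
travel cm [-0.01  0.03  0.13] dr [ 0.001 -0.001 -0.002] j [-0.37  0.78 -0.36  1.74  0.41  0.69 -0.75]
```

```bash
python3 -m pendant '[{"jaw":0.5,"travel":[0,0,0],"dr":[0,0,0]},{"jaw":0.7,"travel":[0,0,0],"dr":[0,0,0]},{"jaw":0.8,"travel":[0,0,0],"dr":[0,0,0]},{"jaw":0.85,"travel":[0,0,0],"dr":[0,0,0]},{"jaw":0.85,"travel":[-2,0,0],"dr":[0,0,0]},{"jaw":0.85,"travel":[-3,0,0],"dr":[0,0,0]},{"jaw":0.85,"travel":[-3,0,0],"dr":[0,0,0]},{"jaw":0.85,"travel":[0,0,0],"dr":[0,0,0]}]'; python3 d.py 553.3 58.8 118 11.6
```

```text
time: 9.7
position: [0.5113, 0.3164, 0.119]
orientation: [0.448, 0.548, -0.445, 0.549]
contact_force: [-0.5, -0.8, -0.0]
width: 0.851
t 9.7 pos [511.3 316.4 119. ] yaw 11.68 w 0.851 F [-0.5 -0.8 -0. ]
travel cm [ 0.03 -1.11 26.08] dr [ 0.001 -0.002 -0.005] j [-0.34  0.68 -0.42  1.68  0.35  0.85 -0.7 ]
```

```bash
python3 -m pendant '[{"jaw":0.85,"travel":[0,-0.1,2],"dr":[0,0,0]},{"jaw":0.85,"travel":[0,-0.2,3.8],"dr":[0,0,0]},{"jaw":0.85,"travel":[0,-0.2,4],"dr":[0,0,0]},{"jaw":0.85,"travel":[0,-0.2,4],"dr":[0,0,0]},{"jaw":0.85,"travel":[0,-0.2,4],"dr":[0,0,0]},{"jaw":0.9,"travel":[0,-0.2,4],"dr":[0,0,0]},{"jaw":1,"travel":[0,0,3],"dr":[0,0,0]},{"jaw":1,"travel":[0,0,1.3],"dr":[0,0,0]}]';  python3 -m pendant '[{"jaw":1,"travel":[1,0,0],"dr":[0,0,0]},{"jaw":1,"travel":[1,0,0],"dr":[0,0,0]},{"jaw":1,"travel":[1,0,0],"dr":[0,0,0]},{"jaw":1,"travel":[0,0,0],"dr":[0,0,0]},{"jaw":1,"travel":[0,0,0],"dr":[0,0,0]}]'; python3 d.py 553.3 58.8 39 11.6
```

```text
time: 10.7
position: [0.5511, 0.0531, 0.115]
orientation: [0.446, 0.548, -0.449, 0.547]
contact_force: [0.2, -0.4, -0.1]
width: 0.994
time: 11.32
position: [0.5522, 0.058, 0.0867]
orientation: [0.446, 0.549, -0.446, 0.549]
contact_force: [0.8, -0.1, 0.3]
width: 0.997
t 11.32 pos [552.2  58.   86.7] yaw 11.74 w 0.997 F [ 0.8 -0.1  0.3]
travel cm [ 4.77  0.13 -0.06] dr [ 0.002 -0.    -0.   ] j [ 0.13  0.67 -0.42  1.84  0.4   0.72 -0.31]
```

```bash
python3 -m pendant '[{"jaw":1,"travel":[1.2,0.13,-0.06],"dr":[0,0,0]},{"jaw":1,"travel":[1.5,0,0],"dr":[0,0,0]},{"jaw":1,"travel":[1.5,0,0],"dr":[0,0,0]},{"jaw":1,"travel":[0.5,0,0],"dr":[0,0,0]},{"jaw":1,"travel":[0,0,0],"dr":[0,0,0]},{"jaw":1,"travel":[0,0,0],"dr":[0,0,0]}]'; python3 d.py 553.3 58.8 39 11.6
```

```text
time: 12.08
position: [0.5536, 0.0583, 0.04]
orientation: [0.447, 0.548, -0.446, 0.548]
contact_force: [0.5, -0.4, 0.3]
width: 1.0
t 12.07 pos [553.6  58.3  40. ] yaw 11.69 w 1.0 F [ 0.5 -0.4  0.3]
travel cm [ 0.1  -0.02 -0.05] dr [ 0.002 -0.    -0.001] j [ 0.1   0.74 -0.38  1.86  0.44  0.62 -0.35]
```

```bash
python3 -m pendant '[{"jaw":0.6,"travel":[0.1,0,0],"dr":[0,0,0]},{"jaw":0.5,"travel":[0,0,0],"dr":[0,0,0]},{"jaw":0.4,"travel":[0,0,0],"dr":[0,0,0]},{"jaw":0.2,"travel":[0,0,0],"dr":[0,0,0]},{"jaw":0.2,"travel":[0,0,0],"dr":[0,0,0]},{"jaw":0.2,"travel":[0,0,0],"dr":[0,0,0]},{"jaw":0.2,"travel":[0,0,0],"dr":[0,0,0]}]' 40; python3 d.py 553.3 58.8 39 11.6;python3 -m pendant '[{"jaw":0.2,"travel":[-1,0,0],"dr":[0,0,0]},{"jaw":0.2,"travel":[-2,0,0],"dr":[0,0,0]},{"jaw":0.2,"travel":[-3,0,0],"dr":[0,0,0]},{"jaw":0.2,"travel":[-3,0,0],"dr":[0,0,0]},{"jaw":0.2,"travel":[-1,0,0],"dr":[0,0,0]},{"jaw":0.2,"travel":[0,0,0],"dr":[0,0,0]}]'; python3 d.py 419 309.7 130 11.6
```

```text
time: 12.95
position: [0.5536, 0.0583, 0.0387]
orientation: [0.447, 0.548, -0.446, 0.548]
contact_force: [2.2, 1.0, -0.1]
width: 0.459
t 12.95 pos [553.6  58.3  38.7] yaw 11.69 w 0.459 F [ 2.2  1.  -0.1]
travel cm [-0.03 -0.02 -0.05] dr [ 0.002 -0.    -0.001] j [ 0.09  0.74 -0.38  1.86  0.44  0.62 -0.35]
time: 13.7
position: [0.5529, 0.058, 0.1387]
orientation: [0.446, 0.548, -0.447, 0.548]
contact_force: [0.5, 0.0, -3.9]
width: 0.466
t 13.7 pos [552.9  58.  138.7] yaw 11.68 w 0.466 F [ 0.5  0.  -3.9]
travel cm [  0.87  -8.01 -27.36] dr [0.001 0.    0.   ] j [ 0.15  0.6  -0.46  1.79  0.35  0.84 -0.27]
```

```bash
python3 -m pendant '[{"jaw":0.2,"travel":[0,-0.7,-2],"dr":[0,0,0]},{"jaw":0.2,"travel":[0,-1,-3.3],"dr":[0,0,0]},{"jaw":0.2,"travel":[0,-1,-3.5],"dr":[0,0,0]},{"jaw":0.2,"travel":[0,-1,-3.5],"dr":[0,0,0]},{"jaw":0.2,"travel":[0,-1,-3.5],"dr":[0,0,0]},{"jaw":0.2,"travel":[0,-1,-3.5],"dr":[0,0,0]},{"jaw":0.2,"travel":[0,-1,-3.5],"dr":[0,0,0]},{"jaw":0.2,"travel":[0,-0.8,-2.5],"dr":[0,0,0]}]'; python3 -m pendant '[{"jaw":0.2,"travel":[0,-0.5,-2],"dr":[0,0,0]},{"jaw":0.2,"travel":[0,0,0],"dr":[0,0,0]},{"jaw":0.2,"travel":[0,0,0],"dr":[0,0,0]}]'; python3 d.py 419 309.7 40 11.6
```

```text
time: 14.7
position: [0.4249, 0.2934, 0.1377]
orientation: [0.445, 0.55, -0.446, 0.548]
contact_force: [0.6, -0.3, -3.5]
width: 0.462
time: 15.08
position: [0.4191, 0.3083, 0.1379]
orientation: [0.446, 0.548, -0.447, 0.548]
contact_force: [0.9, -0.1, -4.9]
width: 0.459
t 15.07 pos [419.1 308.3 137.9] yaw 11.69 w 0.459 F [ 0.9 -0.1 -4.9]
travel cm [ 9.79  0.04 -0.16] dr [0.002 0.002 0.002] j [-0.38  0.55 -0.45  1.88  0.33  0.78 -0.8 ]
```

```bash
python3 -m pendant '[{"jaw":0.2,"travel":[1.5,0.04,-0.16],"dr":[0,0,0]},{"jaw":0.2,"travel":[2,0,0],"dr":[0,0,0]},{"jaw":0.2,"travel":[2.3,0,0],"dr":[0,0,0]},{"jaw":0.2,"travel":[2,0,0],"dr":[0,0,0]},{"jaw":0.2,"travel":[1.3,0,0],"dr":[0,0,0]},{"jaw":0.2,"travel":[0.5,0,0],"dr":[0,0,0]},{"jaw":0.2,"travel":[0.1,0,0],"dr":[0,0,0]},{"jaw":0.2,"travel":[0,0,0],"dr":[0,0,0]}]'; python3 -m pendant '[{"jaw":0.2,"travel":[0.15,0,0],"dr":[0,0,0]},{"jaw":0.2,"travel":[0.1,0,0],"dr":[0,0,0]},{"jaw":0.2,"travel":[0,0,0],"dr":[0,0,0]},{"jaw":0.2,"travel":[0,0,0],"dr":[0,0,0]}]';python3 d.py 419 309.7 40 11.6
```

```text
time: 16.08
position: [0.42, 0.3113, 0.0422]
orientation: [0.447, 0.548, -0.446, 0.548]
contact_force: [-0.3, 0.2, -3.8]
width: 0.465
time: 16.58
position: [0.4196, 0.311, 0.0393]
orientation: [0.447, 0.548, -0.446, 0.548]
contact_force: [-0.0, 0.5, -3.4]
width: 0.46
t 16.57 pos [419.6 311.   39.3] yaw 11.69 w 0.46 F [-0.   0.5 -3.4]
travel cm [-0.07 -0.09  0.12] dr [ 0.002 -0.    -0.   ] j [-0.45  0.7  -0.35  1.96  0.44  0.56 -0.9 ]
```

```bash
python3 -m pendant '[{"jaw":0.2,"travel":[0.12,0,0],"dr":[0,0,0]},{"jaw":0.2,"travel":[0,0,0],"dr":[0,0,0]},{"jaw":0.2,"travel":[0,0,0],"dr":[0,0,0]}]';python3 d.py 419 309.7 38 11.6
```

```text
time: 16.95
position: [0.4196, 0.311, 0.038]
orientation: [0.446, 0.548, -0.446, 0.548]
contact_force: [0.8, 0.0, -3.9]
width: 0.461
t 16.95 pos [419.6 311.   38. ] yaw 11.69 w 0.461 F [ 0.8  0.  -3.9]
travel cm [-0.   -0.09  0.12] dr [ 0.002 -0.     0.   ] j [-0.45  0.7  -0.35  1.96  0.44  0.55 -0.9 ]
```

```bash
python3 -m pendant '[{"jaw":0.2,"travel":[0.1,0,0],"dr":[0,0,0]},{"jaw":0.2,"travel":[0,0,0],"dr":[0,0,0]},{"jaw":0.2,"travel":[0,0,0],"dr":[0,0,0]}]';python3 d.py 419 309.7 38 11.6
```

```text
time: 17.32
position: [0.4197, 0.3111, 0.0377]
orientation: [0.447, 0.548, -0.446, 0.548]
contact_force: [-1.3, -1.7, 5.5]
width: 0.46
t 17.32 pos [419.7 311.1  37.7] yaw 11.69 w 0.46 F [-1.3 -1.7  5.5]
travel cm [-0.03 -0.1   0.12] dr [ 0.002  0.    -0.001] j [-0.45  0.7  -0.35  1.96  0.44  0.55 -0.9 ]
```

```bash
python3 -m pendant '[{"jaw":0.5,"travel":[0,0,0],"dr":[0,0,0]},{"jaw":0.7,"travel":[0,0,0],"dr":[0,0,0]},{"jaw":0.8,"travel":[0,0,0],"dr":[0,0,0]},{"jaw":0.85,"travel":[0,0,0],"dr":[0,0,0]},{"jaw":0.85,"travel":[-2,0,0],"dr":[0,0,0]},{"jaw":0.85,"travel":[-3,0,0],"dr":[0,0,0]},{"jaw":0.85,"travel":[-3,0,0],"dr":[0,0,0]},{"jaw":0.85,"travel":[-2.5,0,0],"dr":[0,0,0]}]'; python3 -m pendant '[{"jaw":0.85,"travel":[0,0.9,4],"dr":[0,0,0]},{"jaw":0.85,"travel":[0,0.9,4],"dr":[0,0,0]},{"jaw":0.85,"travel":[0,0.9,4],"dr":[0,0,0]},{"jaw":0.85,"travel":[0,0.9,4],"dr":[0,0,0]},{"jaw":0.85,"travel":[0,0.9,4],"dr":[0,0,0]},{"jaw":0.85,"travel":[0,0,0],"dr":[0,0,0]},{"jaw":0.85,"travel":[0,0,0],"dr":[0,0,0]}]'; python3 d.py 602 107 120 11.6
python3 - <<'E'
from h import *
for n in("wrist","top","scene"):
    T=pose();f=vision.grab_frame(n);f["T"]=T;save(f,n+"2")
E
```

```text
time: 18.32
position: [0.4197, 0.3111, 0.1431]
orientation: [0.447, 0.548, -0.446, 0.548]
contact_force: [0.1, -0.2, 0.4]
width: 0.852
time: 19.2
position: [0.5038, 0.1251, 0.142]
orientation: [0.446, 0.549, -0.446, 0.548]
contact_force: [0.5, -0.4, 0.5]
width: 0.85
t 19.2 pos [503.8 125.1 142. ] yaw 11.73 w 0.85 F [ 0.5 -0.4  0.5]
travel cm [2.19 9.25 3.77] dr [ 0.002 -0.001  0.   ] j [ 0.03  0.55 -0.47  1.88  0.34  0.79 -0.42]
```

View pics/top2.png

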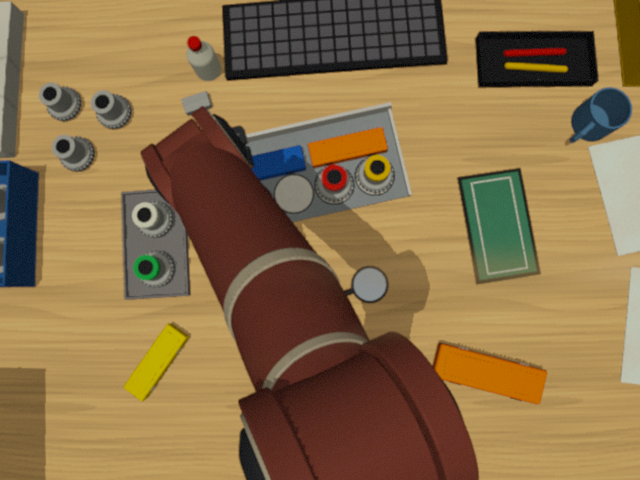

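View pics/scene2.png

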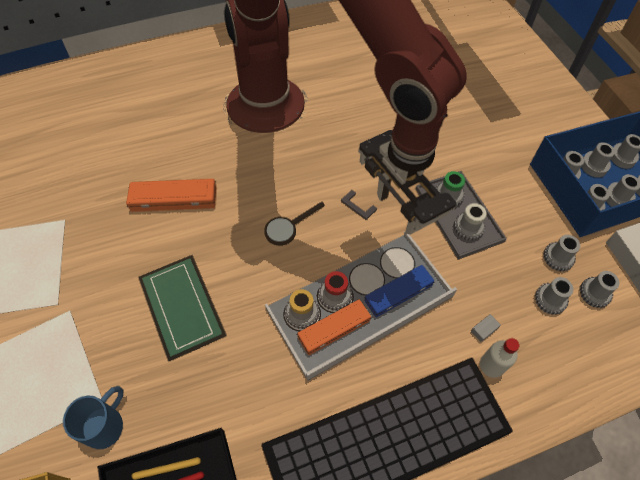

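View pics/wrist2.png

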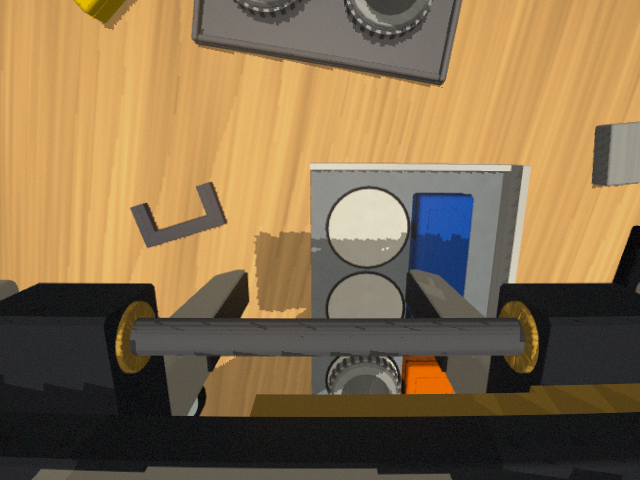

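```bash
python3 - <<'E'
from h import *
w=load("wrist2");s=load("scene2");t=load("top2")
a=w["pixels"][155:350,300:540];b=s["pixels"][235:325,330:470]
cv2.imwrite("pics/c5.png",np.vstack([cv2.resize(a,(600,488),interpolation=2)]))
cv2.imwrite("pics/c6.png",cv2.resize(b,None,fx=5,fy=5,interpolation=2))
cv2.imwrite("pics/c7.png",cv2.resize(t["pixels"][130:240,230:350],None,fx=5,fy=5,interpolation=2))
E
```

```text
(no output)
```

View pics/c5.png

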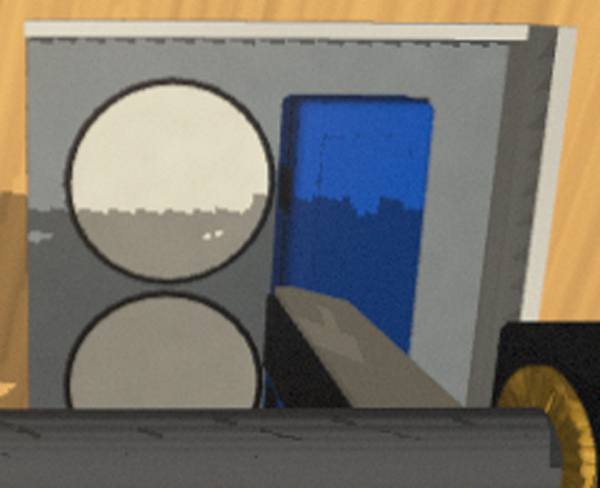

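View pics/c6.png

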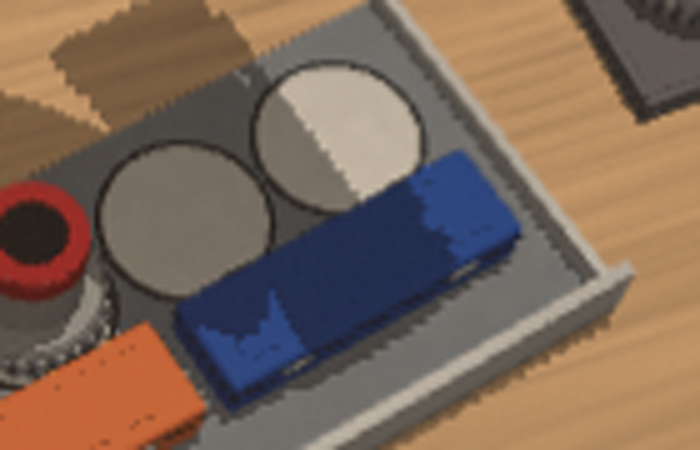

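View pics/c7.png

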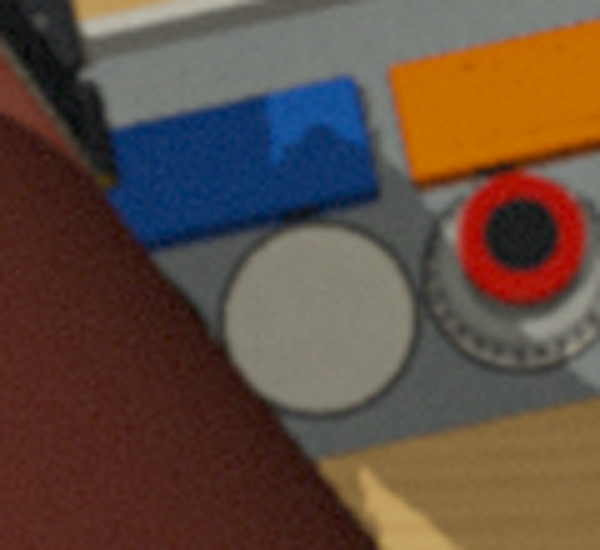

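```bash
python3 - <<'E'
from h import *
w=load("wrist2");s=load("scene2");t=load("top2")
c=lambda p,o,k:(np.array(p,float)+.5)/k-.5+np.array(o)
print(np.round(atz(w,c([(171,180.5)],(300,155),2.5),.006)*1000,1))
print(np.round(atz(s,c([(338,137),(186,220)],(330,235),5),.006)*1000,1))
print(np.round(atz(t,c([(319,316)],(230,130),5),.006)*1000,1))
a=np.array([[437,172],[358,77],[112,134]])
P=atz(w,c([(285,97),(433,100)],(300,155),2.5),.032);print(np.round(P*1000,1))
P=atz(t,c([(350,76),(378,192)],(230,130),5),.032);print(np.round(P*1000,1))
P=atz(s,c([(460,152),(520,227),(177,318),(232,405)],(330,235),5),.032);print(np.round(P*1000,1),P.mean(0))
E
```

```text
[[538.6 134.8   6. ]]
[[535.6 134.4   6. ]
 [551.2  59.8   6. ]]
[[553.3  57.8   6. ]]
[[563.4 172.7  32. ]
 [609.4 181.4  32. ]]
[[636.   43.7  32. ]
 [593.   34.2  32. ]]
[[569.9 169.9  32. ]
 [608.7 178.6  32. ]
 [601.2  33.8  32. ]
 [642.1  40.5  32. ]] [0.60548186 0.10568621 0.032     ]
```

```bash
python3 -m pendant '[{"jaw":0.64,"travel":[0,2.5,1],"dr":[0,0,0]},{"jaw":0.64,"travel":[0,3.5,1.4],"dr":[0,0,0]},{"jaw":0.64,"travel":[0.5,3.3,1.3],"dr":[0,0,0]},{"jaw":0.64,"travel":[3,0,0],"dr":[0,0,0]},{"jaw":0.64,"travel":[3,0,0],"dr":[0,0,0]},{"jaw":0.64,"travel":[1,0,0],"dr":[0,0,0]},{"jaw":0.64,"travel":[0,0,0],"dr":[0,0,0]},{"jaw":0.64,"travel":[0,0,0],"dr":[0,0,0]}]'; python3 d.py 603 108 9 11.6
```

```text
time: 20.35
position: [0.6036, 0.1076, 0.0683]
orientation: [0.447, 0.548, -0.446, 0.549]
contact_force: [-0.4, -0.2, 0.8]
width: 0.643
t 20.35 pos [603.6 107.6  68.3] yaw 11.72 w 0.643 F [-0.4 -0.2  0.8]
travel cm [ 5.93 -0.07 -0.05] dr [ 0.002 -0.    -0.003] j [ 0.03  0.76 -0.41  1.68  0.41  0.78 -0.37]
```

```bash
python3 -m pendant '[{"jaw":0.64,"travel":[1.5,-0.06,-0.05],"dr":[0,0,0]},{"jaw":0.64,"travel":[1.5,0,0],"dr":[0,0,0]},{"jaw":0.64,"travel":[1,0,0],"dr":[0,0,0]},{"jaw":0.64,"travel":[1,0,0],"dr":[0,0,0]},{"jaw":0.64,"travel":[0.8,0,0],"dr":[0,0,0]},{"jaw":0.64,"travel":[0,0,0],"dr":[0,0,0]},{"jaw":0.64,"travel":[0,0,0],"dr":[0,0,0]}]'; python3 d.py 603 108 10 11.6
```

```text
time: 21.22
position: [0.6024, 0.1074, 0.0093]
orientation: [0.447, 0.548, -0.446, 0.548]
contact_force: [0.4, 0.4, 0.1]
width: 0.64
t 21.23 pos [602.4 107.4   9.3] yaw 11.69 w 0.64 F [0.4 0.4 0.1]
travel cm [-0.07  0.07 -0.05] dr [ 0.002 -0.    -0.001] j [ 0.01  0.84 -0.37  1.72  0.45  0.67 -0.4 ]
```

```bash
python3 -m pendant '[{"jaw":0.55,"travel":[0,0,0],"dr":[0,0,0]},{"jaw":0.5,"travel":[0,0,0],"dr":[0,0,0]},{"jaw":0.4,"travel":[0,0,0],"dr":[0,0,0]},{"jaw":0.2,"travel":[0,0,0],"dr":[0,0,0]},{"jaw":0.2,"travel":[0,0,0],"dr":[0,0,0]},{"jaw":0.2,"travel":[0,0,0],"dr":[0,0,0]},{"jaw":0.2,"travel":[0,0,0],"dr":[0,0,0]}]' 35;python3 -m pendant '[{"jaw":0.2,"travel":[-0.5,0,0],"dr":[0,0,0]},{"jaw":0.2,"travel":[-1.5,0,0],"dr":[0,0,0]},{"jaw":0.2,"travel":[-2.5,0,0],"dr":[0,0,0]},{"jaw":0.2,"travel":[-3,0,0],"dr":[0,0,0]},{"jaw":0.2,"travel":[-3,0,0],"dr":[0,0,0]},{"jaw":0.2,"travel":[-2,0,0],"dr":[0,0,0]},{"jaw":0.2,"travel":[0,0,0],"dr":[0,0,0]},{"jaw":0.2,"travel":[0,0,0],"dr":[0,0,0]}]'; python3 d.py 486.5 -316 130 -82.4;python3 - <<'E'
from h import *
f=vision.grab_frame("scene");save(f,"s3")
E
```

```text
time: 22.1
position: [0.6028, 0.1074, 0.0093]
orientation: [0.447, 0.548, -0.446, 0.549]
contact_force: [2.0, 1.3, 2.1]
width: 0.471
time: 23.1
position: [0.6011, 0.1068, 0.1332]
orientation: [0.446, 0.549, -0.447, 0.548]
contact_force: [-0.2, -0.2, -1.9]
width: 0.469
t 23.1 pos [601.1 106.8 133.2] yaw 11.7 w 0.469 F [-0.2 -0.2 -1.9]
travel cm [  0.38 -19.79  39.08] dr [1.642 0.002 0.002] j [ 0.06  0.68 -0.45  1.63  0.36  0.91 -0.33]
```

View pics/s3.png

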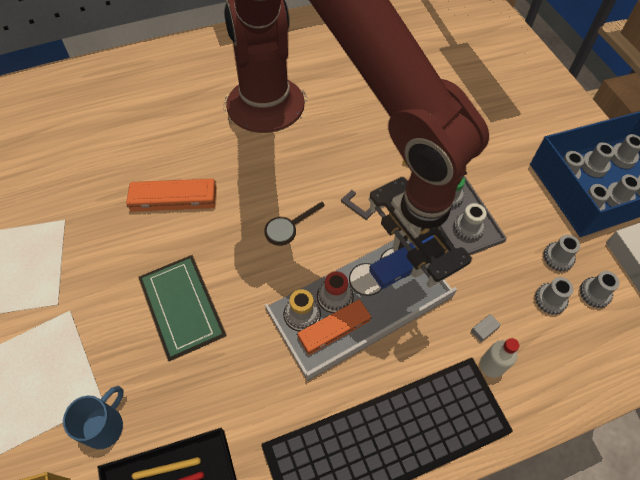

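```bash
python3 -m pendant '[{"jaw":0.2,"travel":[0,-1,2],"dr":[0,0,0]},{"jaw":0.2,"travel":[0,-1.6,3.2],"dr":[0,0,0]},{"jaw":0.2,"travel":[0,-1.6,3.2],"dr":[0,0,0]},{"jaw":0.2,"travel":[0,-1.6,3.2],"dr":[0,0,0]},{"jaw":0.2,"travel":[0,-1.6,3.2],"dr":[0,0,0]},{"jaw":0.2,"travel":[0,-1.6,3.2],"dr":[0,0,0]},{"jaw":0.2,"travel":[0,-1.6,3.2],"dr":[0,0,0]},{"jaw":0.2,"travel":[0,-1.6,3.2],"dr":[0,0,0]}]';python3 -m pendant '[{"jaw":0.2,"travel":[0,-1.6,3.2],"dr":[0,0,0]},{"jaw":0.2,"travel":[0,-1.6,3.2],"dr":[0,0,0]},{"jaw":0.2,"travel":[0,-1.6,3.2],"dr":[0,0,0]},{"jaw":0.2,"travel":[0,-1.6,3.2],"dr":[0,0,0]},{"jaw":0.2,"travel":[0,-1,2],"dr":[0,0,0]},{"jaw":0.2,"travel":[0,0,0],"dr":[0.1,0,0]},{"jaw":0.2,"travel":[0,0,0],"dr":[0.14,0,0]},{"jaw":0.2,"travel":[0,0,0],"dr":[0.14,0,0]}]';python3 -m pendant '[{"jaw":0.2,"travel":[0,0,0],"dr":[0.14,0,0]},{"jaw":0.2,"travel":[0,0,0],"dr":[0.14,0,0]},{"jaw":0.2,"travel":[0,0,0],"dr":[0.14,0,0]},{"jaw":0.2,"travel":[0,0,0],"dr":[0.14,0,0]},{"jaw":0.2,"travel":[0,0,0],"dr":[0.14,0,0]},{"jaw":0.2,"travel":[0,0,0],"dr":[0.14,0,0]},{"jaw":0.2,"travel":[0,0,0],"dr":[0.14,0,0]},{"jaw":0.2,"travel":[0,0,0],"dr":[0.14,0,0]}]';python3 -m pendant '[{"jaw":0.2,"travel":[0,0,0],"dr":[0.13,0,0]},{"jaw":0.2,"travel":[0,0,0],"dr":[0,0,0]},{"jaw":0.2,"travel":[0,0,0],"dr":[0,0,0]}]'; python3 d.py 486.5 -316 10 -82.4
```

```text
time: 24.15
position: [0.5309, -0.1574, 0.1328]
orientation: [0.446, 0.549, -0.447, 0.548]
contact_force: [0.6, 0.5, -2.7]
width: 0.471
time: 25.15
position: [0.4887, -0.316, 0.1326]
orientation: [-0.543, -0.454, 0.543, -0.452]
contact_force: [-0.8, -0.1, -3.1]
width: 0.469
time: 26.15
position: [0.4889, -0.3156, 0.1326]
orientation: [-0.7, -0.096, 0.701, -0.095]
contact_force: [0.3, 0.5, -2.4]
width: 0.472
time: 26.52
position: [0.4893, -0.316, 0.1333]
orientation: [-0.705, -0.052, 0.706, -0.052]
contact_force: [0.4, -0.0, -2.9]
width: 0.471
t 26.52 pos [ 489.3 -316.   133.3] yaw -81.58 w 0.471 F [ 0.4 -0.  -2.9]
travel cm [12.33 -0.02  0.26] dr [0.014 0.001 0.001] j [ 0.56  0.6  -0.03  1.73  0.02  0.81 -0.91]
```

```bash
python3 - <<'E'
from h import *
s=load("scene0")
cv2.imwrite("pics/c8.png",cv2.resize(s["pixels"][245:365,125:240],None,fx=5,fy=5,interpolation=2))
T=pose();f=vision.grab_frame("wrist");f["T"]=T;save(f,"w4")
E
```

```text
(no output)
```

View pics/c8.png

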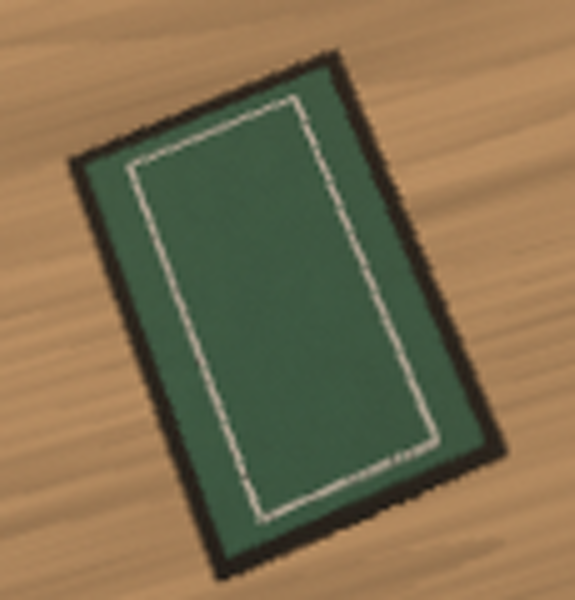

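View pics/w4.png

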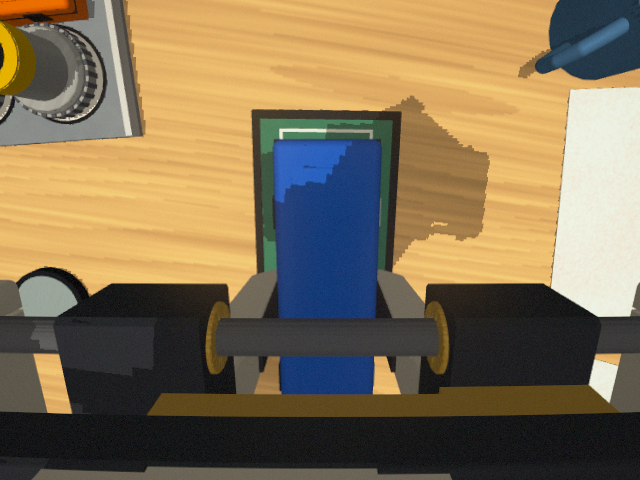

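```bash
python3 - <<'E'
from h import *
s=load("scene0");w=load("w4")
c=lambda p,o,k:(np.array(p,float)+.5)/k-.5+np.array(o)
P=atz(s,c([(131,166),(295,98),(437,440),(263,520)],(125,245),5),.005);print(np.round(P*1000,1),P.mean(0))
d=P[3]-P[0]+P[2]-P[1];print(np.degrees(np.arctan2(d[1],d[0])))
P=atz(w,[(280,131),(372,131),(253,111),(400,112)],.005);print(np.round(P*1000,1),(P[0]+P[1])/2)
Q=np.array([486.5,-316,5])+85.5*np.array([np.cos(np.radians(7.5)),np.sin(np.radians(7.5)),0]);print(Q)
E
```

```text
[[ 407.6 -361.7    5. ]
 [ 397.8 -290.2    5. ]
 [ 564.2 -267.4    5. ]
 [ 575.1 -338.7    5. ]] [ 0.48619014 -0.31450846  0.005     ]
7.811247261639913
[[ 565.4 -266.6    5. ]
 [ 576.  -339.7    5. ]
 [ 577.5 -243.6    5. ]
 [ 593.7 -359.2    5. ]] [ 0.57070236 -0.3031433   0.005     ]
[ 571.26853565 -304.84001057    5.        ]
```

```bash
python3 -m pendant '[{"jaw":0.2,"travel":[2,0.1,0.26],"dr":[0.01,0,0]},{"jaw":0.2,"travel":[3,0,0],"dr":[0,0,0]},{"jaw":0.2,"travel":[3,0,0],"dr":[0,0,0]},{"jaw":0.2,"travel":[2,0,0],"dr":[0,0,0]},{"jaw":0.2,"travel":[1.5,0,0],"dr":[0,0,0]},{"jaw":0.2,"travel":[0.5,0,0],"dr":[0,0,0]},{"jaw":0.2,"travel":[0,0,0],"dr":[0,0,0]},{"jaw":0.2,"travel":[0,0,0],"dr":[0,0,0]}]'; python3 d.py 486.5 -315 8.5 -82.2
```

```text
time: 27.58
position: [0.4878, -0.3181, 0.0148]
orientation: [0.706, 0.047, -0.705, 0.048]
contact_force: [-0.9, 0.4, -2.5]
width: 0.472
t 27.57 pos [ 487.8 -318.1   14.8] yaw -82.27 w 0.472 F [-0.9  0.4 -2.5]
travel cm [ 0.63 -0.33  0.09] dr [-0.001 -0.001 -0.001] j [ 0.55  0.77 -0.02  1.81  0.03  0.56 -0.92]
```

```bash
python3 -m pendant '[{"jaw":0.2,"travel":[0.2,-0.3,0.09],"dr":[0,0,0]},{"jaw":0.2,"travel":[0.2,0,0],"dr":[0,0,0]},{"jaw":0.2,"travel":[0.15,0,0],"dr":[0,0,0]},{"jaw":0.2,"travel":[0,0,0],"dr":[0,0,0]},{"jaw":0.2,"travel":[0,0,0],"dr":[0,0,0]}]'; python3 d.py 486.5 -315 8.5 -82.2;  python3 -m pendant '[{"jaw":0.2,"travel":[0.1,0,0],"dr":[0,0,0]},{"jaw":0.2,"travel":[0,0,0],"dr":[0,0,0]},{"jaw":0.2,"travel":[0,0,0],"dr":[0,0,0]}]'
```

```text
time: 28.2
position: [0.4859, -0.3149, 0.0085]
orientation: [0.706, 0.048, -0.705, 0.048]
contact_force: [0.2, 0.7, -2.6]
width: 0.469
t 28.2 pos [ 485.9 -314.9    8.5] yaw -82.28 w 0.469 F [ 0.2  0.7 -2.6]
travel cm [-0.    0.01 -0.06] dr [-0.001 -0.    -0.   ] j [ 0.55  0.78 -0.02  1.82  0.03  0.54 -0.93]
time: 28.58
position: [0.4859, -0.3148, 0.0074]
orientation: [-0.705, -0.048, 0.706, -0.048]
contact_force: [-0.6, -0.1, -2.4]
width: 0.47
```

```bash
python3 -m pendant '[{"jaw":0.2,"travel":[0.06,0,0],"dr":[0,0,0]},{"jaw":0.2,"travel":[0,0,0],"dr":[0,0,0]},{"jaw":0.2,"travel":[0,0,0],"dr":[0,0,0]}]'
```

```text
time: 28.95
position: [0.4859, -0.3149, 0.0073]
orientation: [0.706, 0.048, -0.705, 0.048]
contact_force: [-1.2, 1.9, 4.1]
width: 0.471
```

```bash
python3 -m pendant '[{"jaw":0.52,"travel":[0,0,0],"dr":[0,0,0]},{"jaw":0.6,"travel":[0,0,0],"dr":[0,0,0]},{"jaw":0.7,"travel":[0,0,0],"dr":[0,0,0]},{"jaw":0.7,"travel":[-1,0,0],"dr":[0,0,0]},{"jaw":0.7,"travel":[-3,0,0],"dr":[0,0,0]},{"jaw":0.7,"travel":[-3.5,0,0],"dr":[0,0,0]},{"jaw":0.7,"travel":[-3.5,0,0],"dr":[0,0,0]},{"jaw":0.7,"travel":[-2,0,0],"dr":[0,0,0]}]'; python3 -m pendant '[{"jaw":0.8,"travel":[0,0,0],"dr":[-0.14,0,0]},{"jaw":0.8,"travel":[0,0,0],"dr":[-0.182,0,0]},{"jaw":0.8,"travel":[0,0,0],"dr":[-0.182,0,0]},{"jaw":0.8,"travel":[0,0,0],"dr":[-0.182,0,0]},{"jaw":0.8,"travel":[0,0,0],"dr":[-0.182,0,0]},{"jaw":0.8,"travel":[0,0,0],"dr":[-0.182,0,0]},{"jaw":0.8,"travel":[0,0,0],"dr":[-0.182,0,0]},{"jaw":0.8,"travel":[0,0,0],"dr":[-0.182,0,0]}]'; python3 -m pendant '[{"jaw":0.8,"travel":[0,0,0],"dr":[-0.182,0,0]},{"jaw":0.8,"travel":[0,0,-2],"dr":[0,0,0]},{"jaw":0.8,"travel":[0,0,-4],"dr":[0,0,0]},{"jaw":0.8,"travel":[0,0,-5],"dr":[0,0,0]},{"jaw":0.8,"travel":[0,0,-4],"dr":[0,0,0]},{"jaw":0.8,"travel":[0,0,0],"dr":[0,0,0]},{"jaw":0.8,"travel":[0,0,0],"dr":[0,0,0]}]';python3 d.py 419.7 311.1 135 11.69; python3 - <<'E'
from h import *
f=vision.grab_frame("top");save(f,"t5")
f=vision.grab_frame("scene");save(f,"s5")
E
```

```text
time: 29.95
position: [0.4867, -0.3154, 0.1397]
orientation: [0.707, 0.047, -0.704, 0.048]
contact_force: [-0.0, 0.3, -0.6]
width: 0.701
time: 30.95
position: [0.4858, -0.3152, 0.1375]
orientation: [-0.504, -0.496, 0.504, -0.496]
contact_force: [-0.3, 0.2, 0.3]
width: 0.797
time: 31.82
position: [0.4623, -0.168, 0.1374]
orientation: [0.458, 0.538, -0.459, 0.539]
contact_force: [0.7, 0.2, 0.7]
width: 0.8
t 31.82 pos [ 462.3 -168.   137.4] yaw 9.11 w 0.8 F [0.7 0.2 0.7]
travel cm [  0.16   3.38 -47.98] dr [-0.045  0.002 -0.001] j [ 0.64  0.52 -0.49  1.96  0.35  0.74  0.1 ]
```

View pics/t5.png

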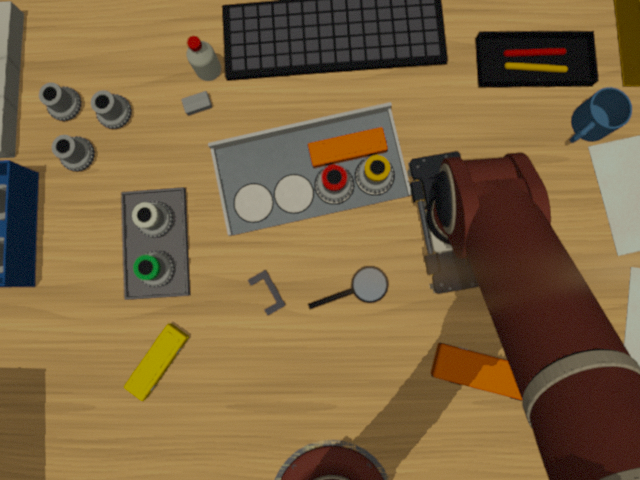

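View pics/s5.png

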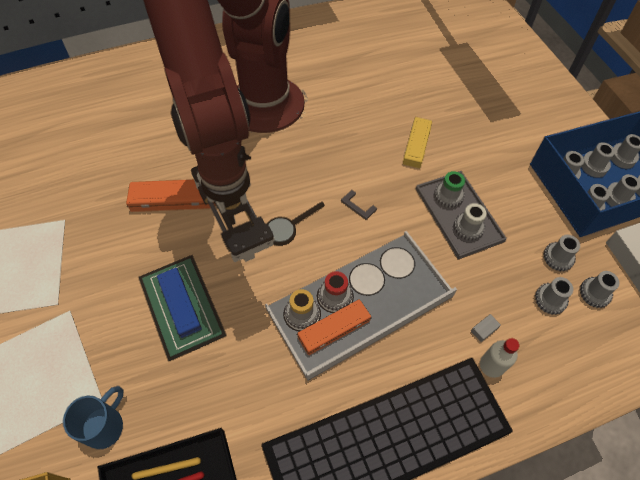

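```bash
python3 -m pendant '[{"jaw":0.85,"travel":[0,0.4,-2],"dr":[-0.045,0,0]},{"jaw":0.85,"travel":[0,0.5,-3.8],"dr":[0,0,0]},{"jaw":0.85,"travel":[0,0.5,-4],"dr":[0,0,0]},{"jaw":0.85,"travel":[0,0.5,-4],"dr":[0,0,0]},{"jaw":0.85,"travel":[0,0.5,-4],"dr":[0,0,0]},{"jaw":0.85,"travel":[0,0.5,-4],"dr":[0,0,0]},{"jaw":0.85,"travel":[0,0.5,-4],"dr":[0,0,0]},{"jaw":0.85,"travel":[0,0,-4],"dr":[0,0,0]}]';python3 -m pendant '[{"jaw":0.85,"travel":[0,0,-4],"dr":[0,0,0]},{"jaw":0.85,"travel":[0,0,-4],"dr":[0,0,0]},{"jaw":0.85,"travel":[0,0,-4],"dr":[0,0,0]},{"jaw":0.85,"travel":[0,0,-3],"dr":[0,0,0]},{"jaw":0.85,"travel":[0,0,-1.5],"dr":[0,0,0]},{"jaw":0.85,"travel":[0,0,0],"dr":[0,0,0]},{"jaw":0.85,"travel":[0,0,0],"dr":[0,0,0]}]';python3 d.py 419.7 311.1 38 11.69
python3 - <<'E'
from h import *
s=load("s5");t=load("t5")
cv2.imwrite("pics/c9.png",np.hstack([cv2.resize(t["pixels"][175:230,225:325],None,fx=4,fy=4,interpolation=2),cv2.resize(s["pixels"][240:295,345:420],None,fx=4,fy=4,interpolation=2)]))
cv2.imwrite("pics/c10.png",cv2.resize(s["pixels"][245:365,125:240],None,fx=5,fy=5,interpolation=2))
E
```

```text
time: 32.92
position: [0.4352, 0.1343, 0.1369]
orientation: [0.446, 0.549, -0.445, 0.549]
contact_force: [-0.0, 0.0, 0.2]
width: 0.849
time: 33.8
position: [0.4023, 0.2918, 0.1366]
orientation: [0.446, 0.548, -0.447, 0.548]
contact_force: [1.0, -1.1, -0.5]
width: 0.847
t 33.8 pos [402.3 291.8 136.6] yaw 11.65 w 0.847 F [ 1.  -1.1 -0.5]
travel cm [ 9.86  2.1  -1.56] dr [-0.001  0.002  0.001] j [-0.35  0.53 -0.47  1.95  0.34  0.75 -0.82]
```

View pics/c9.png

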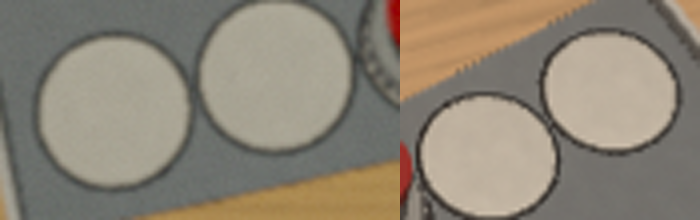

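View pics/c10.png

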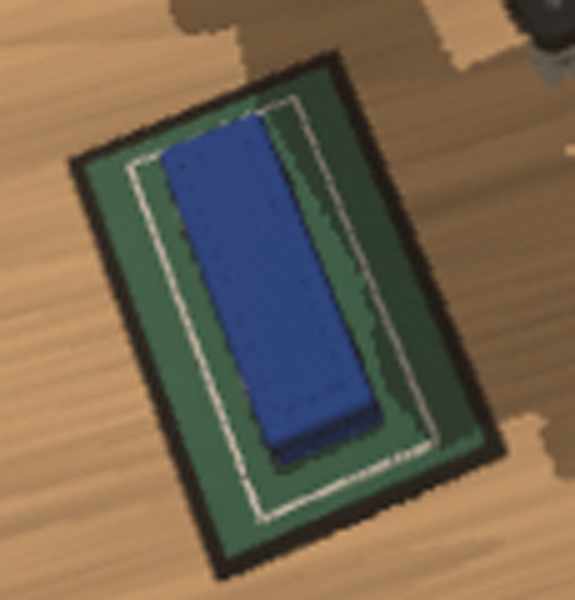

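```bash
python3 - <<'E'
from h import *
s=load("s5");t=load("t5")
c=lambda p,o,k:(np.array(p,float)+.5)/k-.5+np.array(o)
print(np.round(atz(t,c([(114,111),(276,75)],(225,175),4),.006)*1000,1))
print(np.round(atz(s,c([(611-400,91),(488-400,157)],(345,240),4),.006)*1000,1))
P=atz(s,c([(160,156),(263,113),(381,402),(274,448)],(125,245),5),.031);print(np.round(P*1000,1),P.mean(0))
E
```

```text
[[537.2 132.1   6. ]
 [552.2  57.4   6. ]]
[[536.5 134.4   6. ]
 [551.7  59.2   6. ]]
[[ 422.2 -345.    31. ]
 [ 416.1 -301.4   31. ]
 [ 553.6 -282.3   31. ]
 [ 559.1 -325.1   31. ]] [ 0.48777038 -0.31346053  0.031     ]
```

```bash
python3 -m pendant '[{"jaw":0.85,"travel":[1,2.1,-1.56],"dr":[0,0,0]},{"jaw":0.85,"travel":[2,0,0],"dr":[0,0,0]},{"jaw":0.85,"travel":[2,0,0],"dr":[0,0,0]},{"jaw":0.85,"travel":[0,0,0],"dr":[0,0,0]},{"jaw":0.85,"travel":[0,0,0],"dr":[0,0,0]}]';python3 d.py 419.7 311.1 38 11.69
```

```text
time: 34.42
position: [0.4199, 0.3125, 0.0875]
orientation: [0.447, 0.548, -0.446, 0.548]
contact_force: [0.2, 0.1, -0.2]
width: 0.854
t 34.42 pos [419.9 312.5  87.5] yaw 11.67 w 0.854 F [ 0.2  0.1 -0.2]
travel cm [ 4.95 -0.06  0.13] dr [-0.    -0.    -0.001] j [-0.4   0.63 -0.42  1.92  0.4   0.67 -0.87]
```

```bash
python3 -m pendant '[{"jaw":0.85,"travel":[1.2,-0.03,0.13],"dr":[0,0,0]},{"jaw":0.85,"travel":[1.5,0,0],"dr":[0,0,0]},{"jaw":0.85,"travel":[1.5,0,0],"dr":[0,0,0]},{"jaw":0.85,"travel":[0.7,0,0],"dr":[0,0,0]},{"jaw":0.85,"travel":[0,0,0],"dr":[0,0,0]},{"jaw":0.85,"travel":[0,0,0],"dr":[0,0,0]}]';python3 d.py 419.7 311.1 37.9 11.69
```

```text
time: 35.17
position: [0.4194, 0.312, 0.0381]
orientation: [0.446, 0.549, -0.446, 0.549]
contact_force: [-0.5, -0.9, -1.0]
width: 0.85
t 35.17 pos [419.4 312.   38.1] yaw 11.76 w 0.85 F [-0.5 -0.9 -1. ]
travel cm [0.02 0.01 0.09] dr [ 0.001 -0.    -0.001] j [-0.44  0.7  -0.37  1.96  0.46  0.56 -0.92]
```

```bash
python3 -m pendant '[{"jaw":0.6,"travel":[0,0,0.08],"dr":[0,0,0]},{"jaw":0.5,"travel":[0,0,0],"dr":[0,0,0]},{"jaw":0.4,"travel":[0,0,0],"dr":[0,0,0]},{"jaw":0.2,"travel":[0,0,0],"dr":[0,0,0]},{"jaw":0.2,"travel":[0,0,0],"dr":[0,0,0]},{"jaw":0.2,"travel":[0,0,0],"dr":[0,0,0]},{"jaw":0.2,"travel":[0,0,0],"dr":[0,0,0]}]' 40;python3 -m pendant '[{"jaw":0.2,"travel":[-1,0,0],"dr":[0,0,0]},{"jaw":0.2,"travel":[-2,0,0],"dr":[0,0,0]},{"jaw":0.2,"travel":[-3,0,0],"dr":[0,0,0]},{"jaw":0.2,"travel":[-3,0,0],"dr":[0,0,0]},{"jaw":0.2,"travel":[-1,0,0],"dr":[0,0,0]},{"jaw":0.2,"travel":[0,0,0],"dr":[0,0,0]}]'; python3 d.py 552.8 58.3 130 11.69
```

```text
time: 36.05
position: [0.4197, 0.311, 0.038]
orientation: [0.446, 0.548, -0.446, 0.549]
contact_force: [0.5, 0.2, 0.2]
width: 0.459
time: 36.8
position: [0.4192, 0.3105, 0.1379]
orientation: [0.446, 0.548, -0.446, 0.549]
contact_force: [-0.5, -0.1, -4.2]
width: 0.461
t 36.8 pos [419.2 310.5 137.9] yaw 11.74 w 0.461 F [-0.5 -0.1 -4.2]
travel cm [ 0.8   7.95 27.41] dr [0.001 0.    0.   ] j [-0.36  0.56 -0.47  1.88  0.35  0.78 -0.82]
```

```bash
python3 -m pendant '[{"jaw":0.2,"travel":[0,0.7,2],"dr":[0,0,0]},{"jaw":0.2,"travel":[0,1,3.3],"dr":[0,0,0]},{"jaw":0.2,"travel":[0,1,3.5],"dr":[0,0,0]},{"jaw":0.2,"travel":[0,1,3.5],"dr":[0,0,0]},{"jaw":0.2,"travel":[0,1,3.5],"dr":[0,0,0]},{"jaw":0.2,"travel":[0,1,3.5],"dr":[0,0,0]},{"jaw":0.2,"travel":[0,1,3.5],"dr":[0,0,0]},{"jaw":0.2,"travel":[0,0.8,2.5],"dr":[0,0,0]}]'; python3 -m pendant '[{"jaw":0.2,"travel":[0,0.45,2],"dr":[0,0,0]},{"jaw":0.2,"travel":[0.5,0,0],"dr":[0,0,0]},{"jaw":0.2,"travel":[0,0,0],"dr":[0,0,0]},{"jaw":0.2,"travel":[0,0,0],"dr":[0,0,0]}]'; python3 d.py 552.8 58.3 39 11.69
```

```text
time: 37.8
position: [0.5438, 0.0758, 0.1358]
orientation: [0.445, 0.549, -0.448, 0.547]
contact_force: [-0.1, 0.9, -3.3]
width: 0.462
time: 38.3
position: [0.5521, 0.0616, 0.1328]
orientation: [0.446, 0.55, -0.445, 0.549]
contact_force: [0.2, 0.0, -3.3]
width: 0.46
t 38.3 pos [552.1  61.6 132.8] yaw 11.92 w 0.46 F [ 0.2  0.  -3.3]
travel cm [9.38 0.   0.35] dr [ 0.004 -0.001  0.   ] j [ 0.16  0.61 -0.48  1.79  0.37  0.83 -0.3 ]
```

```bash
python3 -m pendant '[{"jaw":0.2,"travel":[1,0,0.3],"dr":[0.004,0,0]},{"jaw":0.2,"travel":[1.5,0,0],"dr":[0,0,0]},{"jaw":0.2,"travel":[2,0,0],"dr":[0,0,0]},{"jaw":0.2,"travel":[2,0,0],"dr":[0,0,0]},{"jaw":0.2,"travel":[1,0,0],"dr":[0,0,0]},{"jaw":0.2,"travel":[0,0,0],"dr":[0,0,0]},{"jaw":0.2,"travel":[0,0,0],"dr":[0,0,0]}]'; python3 d.py 552.8 58.3 40 11.69
```

```text
time: 39.17
position: [0.554, 0.0571, 0.0583]
orientation: [0.448, 0.547, -0.447, 0.548]
contact_force: [0.1, -0.0, -3.7]
width: 0.46
t 39.17 pos [554.   57.1  58.3] yaw 11.52 w 0.46 F [ 0.1 -0.  -3.7]
travel cm [ 1.83 -0.1  -0.14] dr [-0.003 -0.    -0.001] j [ 0.12  0.71 -0.42  1.85  0.44  0.67 -0.36]
```

```bash
python3 -m pendant '[{"jaw":0.2,"travel":[0.8,-0.1,-0.14],"dr":[-0.003,0,0]},{"jaw":0.2,"travel":[0.7,0,0],"dr":[0,0,0]},{"jaw":0.2,"travel":[0.2,0,0],"dr":[0,0,0]},{"jaw":0.2,"travel":[0,0,0],"dr":[0,0,0]},{"jaw":0.2,"travel":[0,0,0],"dr":[0,0,0]}]'; python3 d.py 552.8 58.3 39 11.69
```

```text
time: 39.8
position: [0.5524, 0.0581, 0.041]
orientation: [0.447, 0.548, -0.446, 0.548]
contact_force: [-0.4, 0.8, -3.5]
width: 0.464
t 39.8 pos [552.4  58.1  41. ] yaw 11.69 w 0.464 F [-0.4  0.8 -3.5]
travel cm [ 0.2   0.04 -0.01] dr [ 0. -0. -0.] j [ 0.11  0.74 -0.4   1.87  0.46  0.63 -0.37]
```

```bash
python3 -m pendant '[{"jaw":0.2,"travel":[0.15,0.04,0],"dr":[0,0,0]},{"jaw":0.2,"travel":[0.07,0,0],"dr":[0,0,0]},{"jaw":0.2,"travel":[0,0,0],"dr":[0,0,0]},{"jaw":0.2,"travel":[0,0,0],"dr":[0,0,0]}]'; python3 -m pendant '[{"jaw":0.2,"travel":[0.08,0,0],"dr":[0,0,0]},{"jaw":0.2,"travel":[0,0,0],"dr":[0,0,0]},{"jaw":0.2,"travel":[0,0,0],"dr":[0,0,0]}]'
```

```text
time: 40.3
position: [0.5528, 0.0581, 0.039]
orientation: [0.447, 0.548, -0.446, 0.548]
contact_force: [-0.5, 0.1, -0.2]
width: 0.466
time: 40.67
position: [0.5528, 0.0581, 0.039]
orientation: [0.447, 0.548, -0.446, 0.549]
contact_force: [-1.8, -1.1, 6.3]
width: 0.462
```

```bash
python3 -m pendant '[{"jaw":0.5,"travel":[0,0,0],"dr":[0,0,0]},{"jaw":0.7,"travel":[0,0,0],"dr":[0,0,0]},{"jaw":0.8,"travel":[0,0,0],"dr":[0,0,0]},{"jaw":0.85,"travel":[0,0,0],"dr":[0,0,0]},{"jaw":0.85,"travel":[-2,0,0],"dr":[0,0,0]},{"jaw":0.85,"travel":[-3,0,0],"dr":[0,0,0]},{"jaw":0.85,"travel":[-3,0,0],"dr":[0,0,0]},{"jaw":0.85,"travel":[0,0,0],"dr":[0,0,0]}]';python3 -m pendant '[{"jaw":0.85,"travel":[0,0.1,-2],"dr":[0,0,0]},{"jaw":0.85,"travel":[0,0.1,-3.8],"dr":[0,0,0]},{"jaw":0.85,"travel":[0,0.2,-4],"dr":[0,0,0]},{"jaw":0.85,"travel":[0,0.2,-4],"dr":[0,0,0]},{"jaw":0.85,"travel":[0,0.2,-4],"dr":[0,0,0]},{"jaw":0.85,"travel":[0,0.2,-4],"dr":[0,0,0]},{"jaw":0.85,"travel":[0,0,-3],"dr":[0,0,0]},{"jaw":0.85,"travel":[0,0,-1.2],"dr":[0,0,0]}]';  python3 -m pendant '[{"jaw":0.85,"travel":[1,0,0],"dr":[0,0,0]},{"jaw":0.85,"travel":[1,0,0],"dr":[0,0,0]},{"jaw":0.85,"travel":[1,0,0],"dr":[0,0,0]},{"jaw":0.85,"travel":[0,0,0],"dr":[0,0,0]},{"jaw":0.85,"travel":[0,0,0],"dr":[0,0,0]}]'; python3 d.py 510.5 315.7 38 11.69
```

```text
time: 41.68
position: [0.5542, 0.0586, 0.1199]
orientation: [0.448, 0.547, -0.445, 0.549]
contact_force: [-0.8, 0.4, -0.1]
width: 0.846
time: 42.68
position: [0.5069, 0.3181, 0.1165]
orientation: [0.444, 0.55, -0.446, 0.549]
contact_force: [0.4, -0.2, -0.8]
width: 0.85
time: 43.3
position: [0.51, 0.3144, 0.088]
orientation: [0.447, 0.548, -0.447, 0.548]
contact_force: [0.2, -0.2, -0.3]
width: 0.85
t 43.3 pos [510.  314.4  88. ] yaw 11.65 w 0.85 F [ 0.2 -0.2 -0.3]
travel cm [ 5.    0.07 -0.11] dr [-0.001 -0.    -0.   ] j [-0.33  0.72 -0.43  1.71  0.39  0.8  -0.74]
```

```bash
python3 -m pendant '[{"jaw":0.85,"travel":[1.2,0.07,-0.1],"dr":[0,0,0]},{"jaw":0.85,"travel":[1.5,0,0],"dr":[0,0,0]},{"jaw":0.85,"travel":[1.5,0,0],"dr":[0,0,0]},{"jaw":0.85,"travel":[0.8,0,0],"dr":[0,0,0]},{"jaw":0.85,"travel":[0,0,0],"dr":[0,0,0]},{"jaw":0.85,"travel":[0,0,0],"dr":[0,0,0]}]';python3 d.py 510.5 315.7 38 11.69
```

```text
time: 44.05
position: [0.5104, 0.3162, 0.0382]
orientation: [0.447, 0.548, -0.446, 0.548]
contact_force: [-0.7, 0.1, 0.8]
width: 0.852
t 44.05 pos [510.4 316.2  38.2] yaw 11.7 w 0.852 F [-0.7  0.1  0.8]
travel cm [ 0.02 -0.    0.05] dr [ 0.    -0.    -0.001] j [-0.36  0.79 -0.39  1.74  0.43  0.7  -0.77]
```

```bash
python3 -m pendant '[{"jaw":0.6,"travel":[0,0,0.05],"dr":[0,0,0]},{"jaw":0.5,"travel":[0,0,0],"dr":[0,0,0]},{"jaw":0.4,"travel":[0,0,0],"dr":[0,0,0]},{"jaw":0.2,"travel":[0,0,0],"dr":[0,0,0]},{"jaw":0.2,"travel":[0,0,0],"dr":[0,0,0]},{"jaw":0.2,"travel":[0,0,0],"dr":[0,0,0]},{"jaw":0.2,"travel":[0,0,0],"dr":[0,0,0]}]' 40;python3 -m pendant '[{"jaw":0.2,"travel":[-1,0,0],"dr":[0,0,0]},{"jaw":0.2,"travel":[-2,0,0],"dr":[0,0,0]},{"jaw":0.2,"travel":[-3,0,0],"dr":[0,0,0]},{"jaw":0.2,"travel":[-3,0,0],"dr":[0,0,0]},{"jaw":0.2,"travel":[-1,0,0],"dr":[0,0,0]},{"jaw":0.2,"travel":[0,0,0],"dr":[0,0,0]}]'; python3 d.py 537 133.8 130 11.69
```

```text
time: 44.92
position: [0.5106, 0.3154, 0.038]
orientation: [0.447, 0.548, -0.446, 0.548]
contact_force: [1.0, -0.1, 0.6]
width: 0.464
time: 45.68
position: [0.51, 0.3151, 0.1378]
orientation: [0.446, 0.548, -0.447, 0.548]
contact_force: [0.2, -0.6, -5.3]
width: 0.46
t 45.67 pos [510.  315.1 137.8] yaw 11.69 w 0.46 F [ 0.2 -0.6 -5.3]
travel cm [ 0.79 -1.03 18.3 ] dr [0. 0. 0.] j [-0.31  0.66 -0.46  1.66  0.35  0.9  -0.7 ]
```

```bash
python3 -m pendant '[{"jaw":0.2,"travel":[0,-0.1,2],"dr":[0,0,0]},{"jaw":0.2,"travel":[0,-0.2,3],"dr":[0,0,0]},{"jaw":0.2,"travel":[0,-0.2,3.5],"dr":[0,0,0]},{"jaw":0.2,"travel":[0,-0.2,3.5],"dr":[0,0,0]},{"jaw":0.2,"travel":[0,-0.2,3.3],"dr":[0,0,0]},{"jaw":0.2,"travel":[0,-0.1,2],"dr":[0,0,0]},{"jaw":0.2,"travel":[0,0,1],"dr":[0,0,0]},{"jaw":0.2,"travel":[0.8,0,0],"dr":[0,0,0]}]'; python3 -m pendant '[{"jaw":0.2,"travel":[1,0,0],"dr":[0,0,0]},{"jaw":0.2,"travel":[0,0,0],"dr":[0,0,0]},{"jaw":0.2,"travel":[0,0,0],"dr":[0,0,0]}]'; python3 d.py 537 133.8 40 11.69
```

```text
time: 46.68
position: [0.5379, 0.133, 0.1294]
orientation: [0.447, 0.548, -0.447, 0.548]
contact_force: [-0.8, -0.1, -2.5]
width: 0.463
time: 47.05
position: [0.5374, 0.135, 0.1198]
orientation: [0.446, 0.549, -0.446, 0.548]
contact_force: [0.0, 0.9, -3.9]
width: 0.46
t 47.05 pos [537.4 135.  119.8] yaw 11.77 w 0.46 F [ 0.   0.9 -3.9]
travel cm [ 7.98 -0.06  0.12] dr [ 0.001 -0.001  0.   ] j [ 0.01  0.63 -0.46  1.81  0.38  0.79 -0.44]
```

```bash
python3 -m pendant '[{"jaw":0.2,"travel":[1,-0.06,0.12],"dr":[0,0,0]},{"jaw":0.2,"travel":[2,0,0],"dr":[0,0,0]},{"jaw":0.2,"travel":[2,0,0],"dr":[0,0,0]},{"jaw":0.2,"travel":[1,0,0],"dr":[0,0,0]},{"jaw":0.2,"travel":[0,0,0],"dr":[0,0,0]},{"jaw":0.2,"travel":[0,0,0],"dr":[0,0,0]}]'; python3 d.py 537 133.8 40 11.69
```

```text
time: 47.8
position: [0.5378, 0.1331, 0.0605]
orientation: [0.447, 0.548, -0.446, 0.549]
contact_force: [0.2, 0.8, -4.4]
width: 0.461
t 47.8 pos [537.8 133.1  60.5] yaw 11.69 w 0.461 F [ 0.2  0.8 -4.4]
travel cm [ 2.05 -0.07 -0.08] dr [ 0.    -0.    -0.002] j [-0.02  0.71 -0.41  1.86  0.44  0.66 -0.49]
```

```bash
python3 -m pendant '[{"jaw":0.2,"travel":[1,-0.07,-0.08],"dr":[0,0,0]},{"jaw":0.2,"travel":[0.7,0,0],"dr":[0,0,0]},{"jaw":0.2,"travel":[0.3,0,0],"dr":[0,0,0]},{"jaw":0.2,"travel":[0,0,0],"dr":[0,0,0]},{"jaw":0.2,"travel":[0,0,0],"dr":[0,0,0]}]'; python3 d.py 537 133.8 39 11.69
```

```text
time: 48.42
position: [0.5366, 0.1336, 0.04]
orientation: [0.447, 0.548, -0.446, 0.548]
contact_force: [-0.2, 0.2, -4.6]
width: 0.461
t 48.42 pos [536.6 133.6  40. ] yaw 11.69 w 0.461 F [-0.2  0.2 -4.6]
travel cm [ 0.1   0.05 -0.02] dr [-0. -0. -0.] j [-0.04  0.74 -0.39  1.87  0.46  0.62 -0.51]
```

```bash
python3 -m pendant '[{"jaw":0.2,"travel":[0.1,0.03,0],"dr":[0,0,0]},{"jaw":0.2,"travel":[0.05,0,0],"dr":[0,0,0]},{"jaw":0.2,"travel":[0,0,0],"dr":[0,0,0]},{"jaw":0.2,"travel":[0,0,0],"dr":[0,0,0]}]'
```

```text
time: 48.92
position: [0.5369, 0.1336, 0.039]
orientation: [0.447, 0.548, -0.446, 0.549]
contact_force: [-0.6, -0.2, 2.9]
width: 0.465
```

```bash
python3 -m pendant '[{"jaw":0.5,"travel":[0,0,0],"dr":[0,0,0]},{"jaw":0.7,"travel":[0,0,0],"dr":[0,0,0]},{"jaw":0.8,"travel":[0,0,0],"dr":[0,0,0]},{"jaw":0.85,"travel":[0,0,0],"dr":[0,0,0]},{"jaw":0.85,"travel":[-2,0,0],"dr":[0,0,0]},{"jaw":0.85,"travel":[-3,0,0],"dr":[0,0,0]},{"jaw":0.85,"travel":[-4,0,0],"dr":[0,0,0]},{"jaw":0.85,"travel":[-3,0,0],"dr":[0,0,0]}]';python3 -m pendant '[{"jaw":0.85,"travel":[0,0,-3],"dr":[0,0,0]},{"jaw":0.85,"travel":[0,0,-4],"dr":[0,0,0]},{"jaw":0.85,"travel":[0,0,-4],"dr":[0,0,0]},{"jaw":0.85,"travel":[0,0,-4],"dr":[0,0,0]},{"jaw":0.85,"travel":[0,0,-4],"dr":[0,0,0]},{"jaw":0.85,"travel":[0,0,-2],"dr":[0,0,0]},{"jaw":0.85,"travel":[0,0,0],"dr":[0,0,0]},{"jaw":0.85,"travel":[0,0,0],"dr":[0,0,0]}]'
python3 - <<'E'
from h import *
for n in("top","scene"): save(vision.grab_frame(n),n+"9")
a=load("top9")["pixels"];s=load("scene9")["pixels"]
cv2.imwrite("pics/c11.png",cv2.resize(a[95:245,200:420],None,fx=3.6,fy=3.6,interpolation=2))
cv2.imwrite("pics/c12.png",cv2.resize(s[225:385,255:465],None,fx=3.6,fy=3.6,interpolation=2))
E
```

```text
time: 49.92
position: [0.5369, 0.1337, 0.1599]
orientation: [0.447, 0.548, -0.446, 0.549]
contact_force: [0.3, 0.2, -0.2]
width: 0.85
time: 50.92
position: [0.4951, 0.3368, 0.1581]
orientation: [0.447, 0.547, -0.448, 0.548]
contact_force: [-0.3, -0.1, -0.3]
width: 0.855
```

View pics/top9.png

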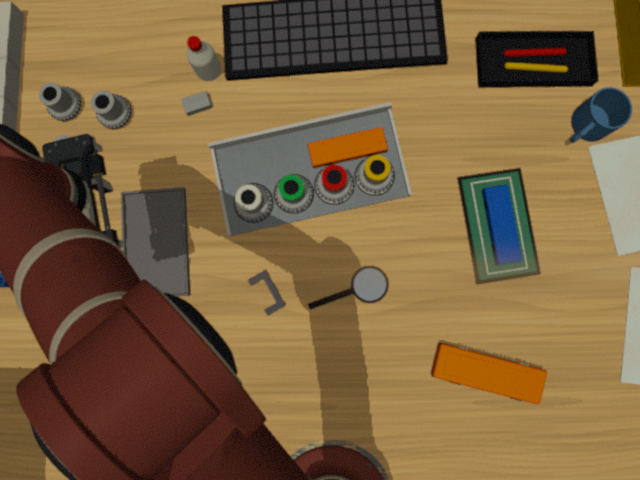

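View pics/c11.png

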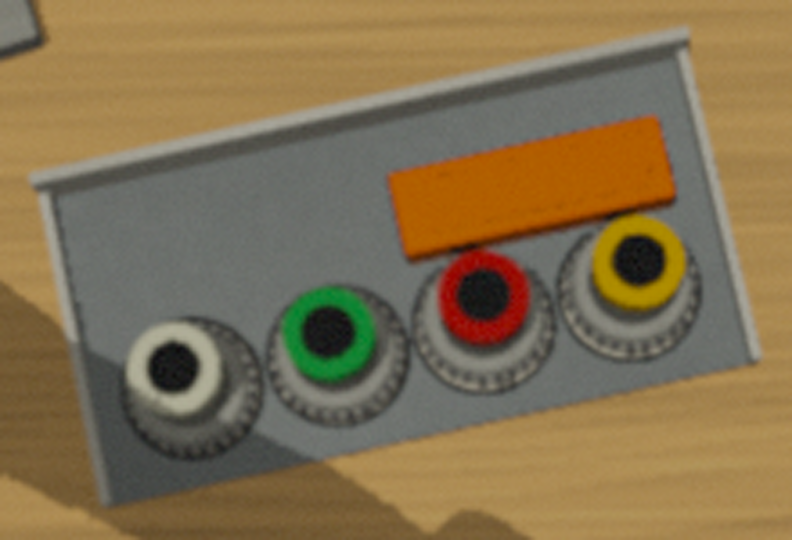

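View pics/c12.png

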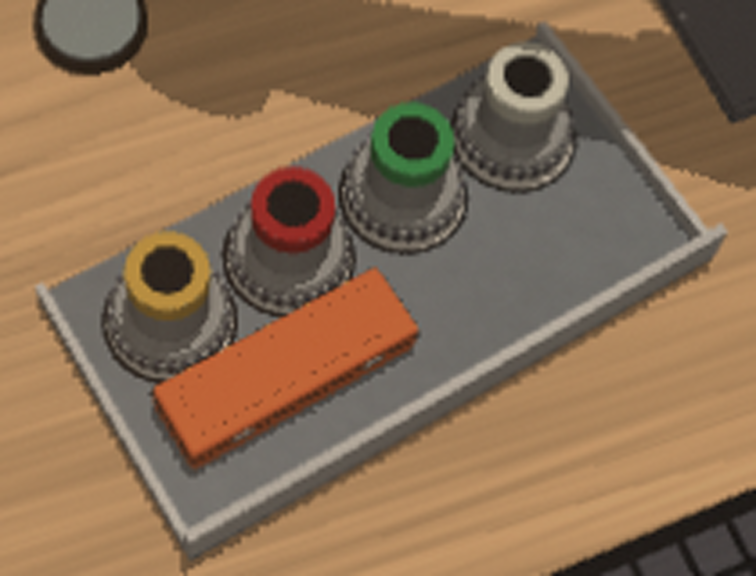

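```bash
python3 -c "
from h import *
o=robot.get_obs();print(o['time'],o['contact_force']);print(robot.close_job())"
```

```text
51.025 [-0.17938034 -0.4149801   0.17593469]
the job is handed in; nothing more can be done
None
```

The job is done and handed in at 51 s of the 118 s allowed; no verdict was reported.

- **What I did:** I moved the white and green hubs, the two in front of the blue case, upright into the tray. I then laid the blue case flat on the mat and stood each hub back on its own spot.
- **Blue case:** it lies inside the white outline. Measured in the scene camera after placing, its centre is about (0.488, -0.313), against about (0.486, -0.315) for the outline.
- **Hubs:** both stand upright, and in the last pictures their tops are about 1–2 mm from where they started.
- **Everything else:** the red and yellow hubs and the orange case in the rack look unmoved in the last pictures. The larger orange look-alike near the mat was not touched.
- **Forces:** contact readings during the moves stayed under about 7 N, and the gripper was clear of everything at hand-in.

The cameras disagreed by up to about 3 mm on some positions, so I averaged or combined their readings. No check failed.

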